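# Load the dish shaker and set its speed lever

## Task

Set the loose petri dish down gently and squarely on top of the dish that is already on the shaker's platform, and let go of it without dropping it. Then turn the inner speed lever, for instance by pushing its fin sideways, until it points at the raised mark on the ring round it. Do not turn the ring, do not shift the dish that was already on the platform, and leave the other things on the bench where they are.

Things in the scene. Friction and masses are not known exactly. Their poses are not given: they have to be found in the camera images.
- shaker: Dish shaker, fixed: white housing 150 mm deep (x) x 262 mm wide (y) x 53 mm high. Origin: centre of its underside, on the bench. Its y axis runs from the control (negative y) to the platform (positive y), x points to its rear. Round about stand fixed things to keep clear of: a tall microscope on the left between robot and platform (roughly 0.4 m high), a low green counter box in front of the shaker, boxes and racks behind it.
- mat_centre (a point): Centre of the top of the black rubber mat (104 x 98 mm) on the shaker's platform plate (122 x 116 mm), 70 mm above the bench, at (0, 70) mm in the shaker's frame.
- dish_centre (a point): Centre (half-way up) of the loose petri dish that stands on the bench in front of the shaker: clear round dish with pinkish filling, closed, solid, 55 mm across its lid, 14 mm high, 18 g. Its z axis is the dish's own axis.
- lower_dish_centre (a point): Centre (half-way up) of the like petri dish (55 mm across, 14 mm high, pale filling) that lies loose on the platform's mat, its top 84 mm above the bench. The other dish belongs concentric on its lid, so that the two centres are then 14 mm apart in height.
- dial_axis (a point): Common vertical axis of the ring and the lever of the control, at the underside of both, 56 mm above the bench, at (0, -65) mm in the shaker's frame.
- limit_ring (a joint): Angle (rad) of the outer ring, counter-clockwise from above positive; at 0 its mark points along the shaker's +x. Bare metal ring with a knurled rim, 106 mm in diameter, top 68 mm above the bench. It turns at a touch (0.03 N m) and must not be turned.
- ring_mark (a point): Middle of the top of the raised mark on the ring: a dark steel bar 15 mm long (radial) x 8 mm wide that stands 6 mm above the ring, its top 74 mm above the bench, 43.5 mm from the axis. Its x axis points radially outward.
- speed_lever (a joint): Angle (rad) of the inner lever, counter-clockwise from above positive; at 0 it points along the shaker's +x; range -2.6 to 2.6, starts counter-clockwise of the mark. It stays where it is left; friction 0.06 N m (about 3 N when pushed 22 mm from the axis).
- lever_end (a point): Outer end of the inner lever's fin, half-way up the fin, 31 mm from the axis, 87 mm above the bench; x axis radially outward. The lever is a black disc 64 mm in diameter, top 74 mm above the bench, with a 24 mm round black hub (top 96 mm above the bench) and one upright flat bare-metal fin from the axis to 31 mm out, 9 mm thick, from 74 to 100 mm above the bench, a fine black line along its top.
- specimen_jar: Bystander: white specimen jar with a lid, 53 mm in diameter, 62 mm high; origin at the centre of its underside.
- beaker: Bystander: small beaker, 50 mm in diameter, 60 mm high; origin at the centre of its underside.
Mind the look-alikes: they are no part of the job. Leave any purple look-alike of the part that bears dish_centre alone. Leave any turquoise look-alike of the part that bears lower_dish_centre alone.

How it is judged:
On the way, in this order (a step that is already met when the one before it is completed fails the run):
1. the loose dish lies squarely on the other dish, released (horizontal distance between dish_centre and lower_dish_centre below 0.007 m and z of dish_centre in the frame of lower_dish_centre between 0.011 and 0.017 m and angle between dish_centre's own z axis and vertical below 0.08 rad and contact force between the fingers and dish below 0.05 N), for 0.2 s.
2. the inner lever points at the ring's mark (angle between the x axis of lever_end and the x axis of ring_mark, either way round below 0.12 rad and horizontal distance between lever_end and ring_mark below 0.03 m), for 0.2 s.
At the end, for the whole second after the job is handed in: The dish rests flat on the lower dish, centres within 7 mm horizontally, released and at rest; the inner lever is at rest and points at the ring's mark within 0.12 rad (7 degrees); the ring's mark is within 4 mm of where it started; the lower dish and the bystanders are where they were (all of step 1 and all of step 2 and linear speed of dish below 0.01 m/s and velocity of joint speed_lever between -0.05 and 0.05 rad/s and distance of ring_mark from where it was at the start of the episode below 0.004 m); the robot touches nothing.
It fails at once if the outer ring was turned (its mark moved more than 4 mm) (distance of ring_mark from where it was at the start of the episode above 0.004 m).
It fails at once if the lower dish was shifted more than 8 mm (distance of lower_dish_centre from where it was at the start of the episode above 0.008 m).
It fails at once if the dish was dropped onto the pile (let go more than 8 mm above its place) (horizontal distance between dish_centre and lower_dish_centre below 0.03 m and z of dish_centre in the frame of lower_dish_centre above 0.022 m and contact force between the fingers and dish below 0.01 N).
It fails at once if the specimen jar or the beaker was moved more than 20 mm (distance of any of specimen_jar, beaker from where it was at the start of the episode above 0.02 m).
It also fails if it takes over 72 s, if anything falls off the work surface, if the arm or the gripper's body presses on something with over 40 N, if the wrist force passes 120 N, or if a joint passes its speed limit or range.

## Robot

A 7-joint arm with a two-finger parallel gripper is mounted at the origin on the work surface; the furniture and walls round the work are solid. World frame = base frame: x ahead of the robot, y to its left, z up, the work surface at z = 0. Lengths are in m, angles in rad, forces in N, time in s.
With the tool pointing down it reaches from about 0.4 to 0.85 m from the base axis. Payload 4.5 kg.
Tool frame: the origin (TCP) lies at the very end of the fingers, on their centre line; the grasp point (between the pads) lies 19 mm behind it; z points along the fingers, y is the direction in which the jaws open and shut (so a half turn about z gives the same grasp; the last joint's range is limited). The gripper opens to 88 mm and grips with 3 to 60 N. Pads are 18 mm wide; open, the fingers measure 123 mm over their backs; the gripper's body (75 mm by 187 mm) begins 45 mm behind the grasp point.
Start: joints at [-1.099, 0.689, -0.195, 1.565, 0.157, 0.902, -0.215], TCP at [0.265, 0.566, 0.239] pointing down, gripper open.
Joint ranges: [-3.01, 3.01], [-0.46, 2.08], [-1.47, 1.51], [0.13, 2.56], [-1, 4.14], [0.04, 2.09], [-2.66, 2.66]. Speed limits (rad/s): [2.57, 2.57, 3.14, 3.14, 3.14, 3.14, 3.14].

## Interface

Orientations are given as a unit quaternion [x, y, z, w].
In Python, from plant import telemetry, imaging, r gives the robot as it stands.
- The arm moves only by the shell command python3 -m creep 'ROWS' [FORCE]. ROWS is JSON, a list of rows, each a list of 5 numbers: the closure in counts, from 0 (fully open) to 255 (shut), then the shift along the tool's x, y, z in m, then the turn about the tool's z in degrees. In form: [[fingers, x, y, z, yaw], ...]. A call has 1 to 10 rows; each row is the pose to reach, as a shift and turn from the pose commanded when the call began, along the tool's axes at that moment; what a row does not reach only later rows make up. A row lasts 1/8 s, in which the tool goes at most 62.5 mm and 10.7 degrees, less where a joint would pass 70% of its speed; a pose out of reach is approached as far as the arm can. A call with a gripper value outside its range is refused whole. The fingers move at their own pace and stop on an object; FORCE is the grip in N (left out, the last holds). Time passes only in rows, so rows that repeat a pose let the fingers close. It gives the time, the measured TCP pose, the force and the opening at its end, in the units of the state.
- telemetry.get_state(): the state, without advancing time (a new reading comes with each control period).
- imaging.snapshot(name): name is "scene" or "top"; returns a dict with "image" (384x512x3 uint8, blue, green, red), "camera_matrix" (3x3 intrinsics, pixels), "distortion" ([k1, k2, p1, p2, k3] as OpenCV has them; the pictures are not rectified), "R" (3x3) and "t" (3): a world point X has camera coordinates R X + t. Camera axes: x right, y down, z forward; pixel columns grow to the right and rows downward; lengths in m; the calibration is good to about 2 mm. A picture is of the moment at which its call begins. There is no depth.
- r.finish_job(): hands the job in, once; it reports no verdict.
Trained networks look in a picture, given as the dict that the camera call returned (one of the last four; its "shot" number tells which), for a name from the list of things; names that differ only in an ending like _2 or _b are one class to them, and where a whole thing is asked for, a point or a joint stands for the part that bears it (a point fixed in the world has none). Each returns a list of dicts, best first, with "score" (0 to 1); they miss things now and then, are a little off and sometimes report something else, mostly with a low value. They report only what shows in the picture. A call takes as long as a camera call. They do not tell look-alikes from the thing itself.
- imaging.boxes_of(picture, target): "rect" ([left, top, right, bottom] in pixels, round what is visible of it).
- imaging.trace(picture, target): "pixels" (384x512 bool, what is visible of it) and "rect" ([left, top, right, bottom] in pixels, round what is visible of it).
- imaging.place_of(picture, target): "location" ([row, column] in pixels: a listed point, or the origin of a listed thing).
The state is a dict: "clock": time; "q": joint angles; "qd": joint speeds; "joint_torque": joint torques, N m; "tool_pos": TCP position; "eef_rot": TCP orientation; "contact_force": force on the tool from outside, world axes, zero at the start; "moment": the same for the moment, N m; "opening": opening from 0.0 (shut) to 1.0 (fully open).
Only numpy, scipy, OpenCV 4.12 (cv2) and the standard library are available. Lean on these libraries where they do the work, as an engineer would, in place of code of your own. Each camera call takes 0.05 s, during which the arm holds its last target.

## Working session

There is one attempt and no reset: what is moved stays moved. The work goes in short steps, Python scripts to look and compute and a shell command to move; the robot and the scene stay as the last step left them, time stands still between calls to the robot, and variables do not carry over. Pictures are saved under pics/ and viewed, and the job is handed in when it is done.

```bash
ls; mkdir -p pics; python3 - <<'E'
from plant import telemetry, imaging, r
import cv2
print(telemetry.get_state())
for n in ("scene","top"):
    p=imaging.snapshot(n); cv2.imwrite(f"pics/{n}0.png",p["image"]); print(n,p["camera_matrix"],p["distortion"],p["R"],p["t"])
    for t in ("dish_centre","lower_dish_centre","dial_axis","ring_mark","lever_end","mat_centre","specimen_jar","beaker","shaker"):
        print(t,[(d["location"],round(d["score"],2)) for d in imaging.place_of(p,t)])
E
```

```text
pics
{'clock': 0.0, 'q': array([-1.09917862,  0.68995404, -0.19453816,  1.56636217,  0.15733572,
        0.9024764 , -0.21511115]), 'qd': array([ 0.00018016, -0.00050525, -0.00215223,  0.00042979, -0.00017063,
        0.00049985,  0.00137468]), 'joint_torque': array([-3.40578772e-04, -5.27562046e+01, -1.26696356e+00, -1.53431010e+01,
       -5.26156614e-02,  6.32193260e-03,  1.52779421e-04]), 'tool_pos': array([0.26474989, 0.56545767, 0.2379245 ]), 'eef_rot': array([ 2.17107794e-01,  9.76147219e-01, -8.92768436e-04, -1.24693258e-04]), 'contact_force': array([-0.89213234,  0.07312326,  0.12111207]), 'moment': array([-0.01837428, -0.02042982,  0.02373044]), 'opening': 1.0014472405597004}
scene [[413.19845077   0.         259.14406344]
 [  0.         413.19845077 188.99061565]
 [  0.           0.           1.        ]] [0.00160092 0.         0.         0.         0.        ] [[ 0.3813142  -0.92429774  0.01652773]
 [-0.71866138 -0.307631   -0.62360965]
 [ 0.58148543  0.22591337 -0.78156116]] [-0.27686534  0.38502896  0.81791796]
dish_centre [([230.5, 373.8], 0.9), ([256.5, 355.5], 0.65)]
[... 397 characters left out ...]
082264]
 [  0.         350.89563339 188.81513576]
 [  0.           0.           1.        ]] [0.01119375 0.         0.         0.         0.        ] [[ 0.00741148 -0.99988851 -0.01296285]
 [-0.99941209 -0.00697275 -0.03356865]
 [ 0.03347452  0.01320402 -0.99935235]] [-0.10234065  0.48572274  0.9114112 ]
dish_centre [([163.8, 358.6], 0.82), ([201.2, 352.0], 0.73)]
lower_dish_centre [([105.2, 186.9], 0.87), ([144.6, 241.6], 0.72)]
dial_axis [([127.5, 290.3], 0.61)]
ring_mark [([110.7, 300.2], 0.67), ([126.5, 289.5], 0.49)]
lever_end [([134.9, 281.9], 0.86)]
mat_centre [([143.3, 239.7], 0.58)]
specimen_jar [([254.1, 348.9], 0.69)]
beaker [([137.7, 154.5], 0.57)]
shaker [([140.4, 264.4], 0.56)]
```

View pics/scene0.png

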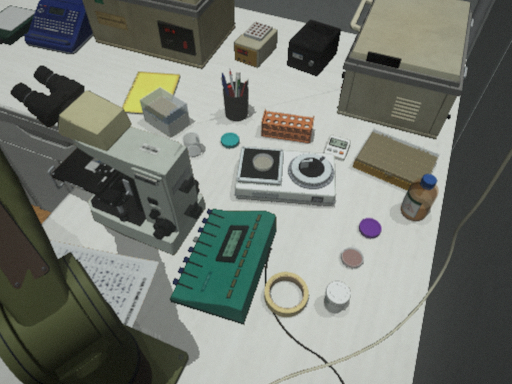

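View pics/top0.png

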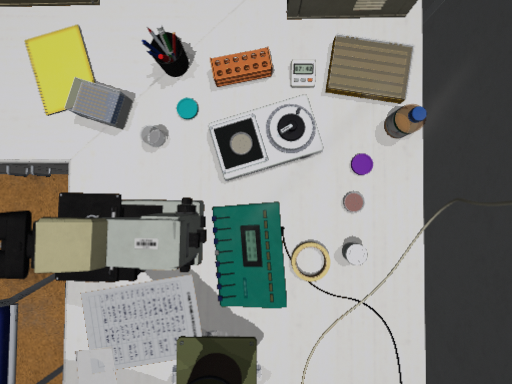

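```bash
python3 - <<'E'
import cv2
a=cv2.imread("pics/scene0.png")[110:310,220:420]; b=cv2.imread("pics/top0.png")[80:230,180:380]
cv2.imwrite("pics/c1.png",cv2.resize(a,(600,600),interpolation=2)); cv2.imwrite("pics/c2.png",cv2.resize(b,(800,600),interpolation=2))
E
```

```text
(no output)
```

View pics/c1.png

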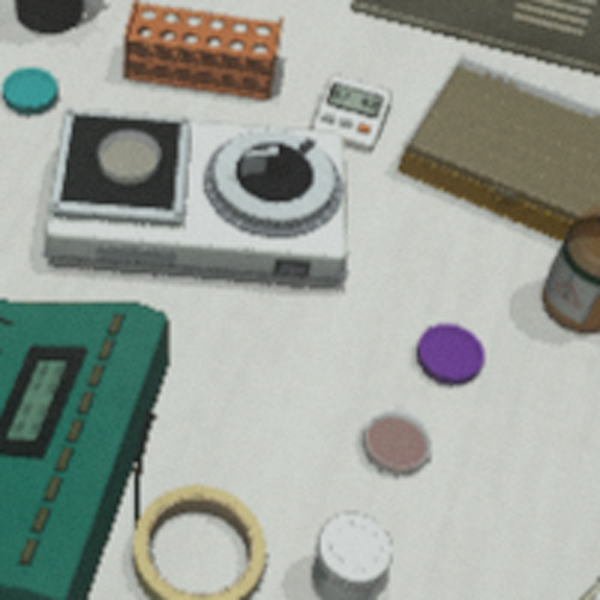

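View pics/c2.png

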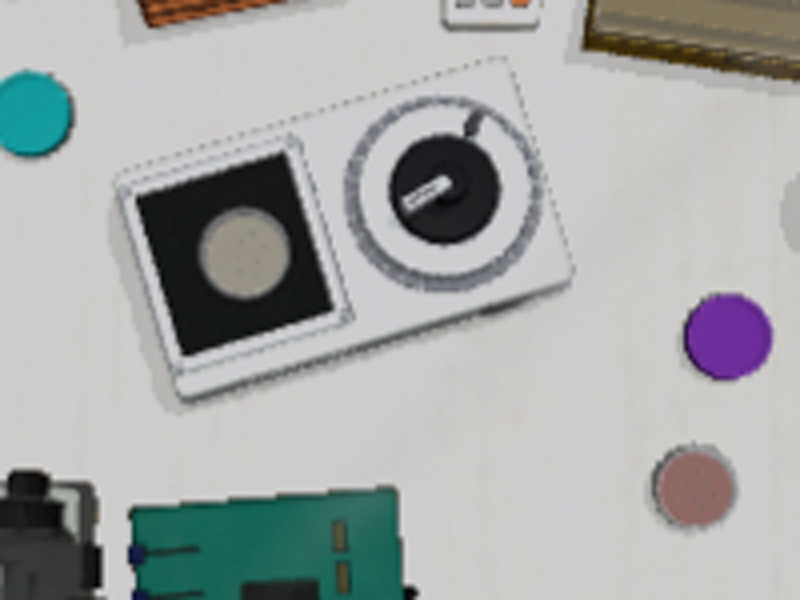

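The pink dish at top (352,201) / scene (355,256) is the loose one. The purple disc at top (361,164) is its look-alike. The pale dish on the mat at top (241,144) is the lower dish, and the turquoise disc at (187,108) is the other look-alike. The enlarged crops confirm this. Next I measure positions.

```bash
cat > h.py <<'E'
import numpy as np, cv2
from plant import telemetry, imaging, r
from scipy.spatial.transform import Rotation as Ro
def ray(p,u,v):
    n=cv2.undistortPoints(np.array([[[u,v]]],float),p["camera_matrix"],np.array(p["distortion"]))[0,0]
    R=np.array(p["R"]);return -R.T@p["t"], R.T@np.array([n[0],n[1],1])
def onz(p,u,v,z):
    c,d=ray(p,u,v); return (c+d*(z-c[2])/d[2])[:2]
def proj(p,X):
    return cv2.projectPoints(np.array(X,float).reshape(-1,1,3),cv2.Rodrigues(np.array(p["R"]))[0],np.array(p["t"]),p["camera_matrix"],np.array(p["distortion"]))[0][:,0]
def st():
    s=telemetry.get_state(); Rm=Ro.from_quat(s["eef_rot"]).as_matrix()
    return s,np.array(s["tool_pos"]),Rm
def totool(target):
    s,t,Rm=st(); return Rm.T@(np.array(target)-t)
E
python3 - <<'E'
from h import *
from scipy.optimize import minimize
def dishmask(p,uv):
    best=None
    for t in ("dish_centre","lower_dish_centre"):
        for d in imaging.trace(p,t):
            m=d["pixels"]; ys,xs=np.nonzero(m); c=np.array([xs.mean(),ys.mean()])
            e=np.hypot(*(c-uv))
            if best is None or e<best[0]: best=(e,m,c,d["score"])
    return best
def fit(p,m,zlo,x0):
    a=np.linspace(0,2*np.pi,60)
    def poly(x):
        P=[[x[0]+.0275*np.cos(t),x[1]+.0275*np.sin(t),z] for z in (zlo,zlo+.014) for t in a]
        return cv2.convexHull(proj(p,P).astype(np.float32))
    def cost(x):
        im=np.zeros(m.shape,np.uint8); cv2.fillPoly(im,[np.round(poly(x)*16).astype(np.int32)],1,shift=4)
        return -(im.astype(bool)&m).sum()/(im.astype(bool)|m).sum()
    res=minimize(cost,x0,method="Nelder-Mead",options=dict(initial_simplex=[x0,x0+[.006,0],x0+[0,.006]]))
    return res.x,res.fun
for n,pts in (("top",[(352,201,0),(241,144,.07)]),("scene",[(355.5,256.5,0),(264,163,.07)])):
    p=imaging.snapshot(n)
    for u,v,z in pts:
        e,m,c,s=dishmask(p,(u,v)); print(n,c,s,m.sum(),"cent",onz(p,*c,z+.009),"fit",fit(p,m,z,onz(p,*c,z+.009)))
    for nm,z in (("dial_axis",.056),("ring_mark",.074),("lever_end",.087),("specimen_jar",0),("beaker",0),("shaker",0)):
        d=imaging.place_of(p,nm)
        if d: l=d[0]["location"]; print(nm,onz(p,l[1],l[0],z))
E
```

```text
top [353.20238095 201.7172619 ] 0.57 336 cent [ 0.45461515 -0.3537274 ] fit (array([ 0.45456827, -0.35318834]), np.float64(-0.8235294117647058))
top [241.16790123 142.87160494] 0.67 405 cent [ 0.5953425  -0.06476674] fit (array([ 0.59649094, -0.06434487]), np.float64(-0.8980044345898004))
dial_axis [ 0.64247466 -0.18262397]
lever_end [ 0.63172541 -0.18368696]
specimen_jar [ 0.32475272 -0.33809503]
beaker [0.61126292 0.16694502]
shaker [ 0.31840079 -0.35133349]
scene [352.30352941 256.75294118] 0.96 425 cent [ 0.45305546 -0.35494097] fit (array([ 0.45536625, -0.35485454]), np.float64(-0.91792656587473))
scene [262.87459807 161.39871383] 0.57 311 cent [ 0.59534218 -0.06315163] fit (array([ 0.59897289, -0.0619034 ]), np.float64(-0.8885714285714286))
dial_axis [ 0.64775546 -0.1814157 ]
ring_mark [ 0.67679366 -0.20333529]
lever_end [ 0.621719   -0.16073136]
specimen_jar [ 0.33058458 -0.34066004]
beaker [0.61532997 0.1590693 ]
shaker [ 0.60794126 -0.12464058]
```

```bash
python3 - <<'E'
from h import *
p=imaging.snapshot("top"); q=imaging.snapshot("scene")
print("cams",ray(p,0,0)[0],ray(q,0,0)[0])
for z in (0.0,.1,.2,.3,.4):
    print(z,"top head right edge",onz(p,205,235,z),onz(p,35,240,z),"rows",onz(p,130,195,z),onz(p,130,280,z))
print("base corners scene", [onz(q,*c,0.) for c in ((93,207),(180,248),(203,205))], "top of head", [onz(q,*c,.4) for c in ((20,70),(130,125),(190,140))])
print("green",[onz(p,*c,.03) for c in ((213,205),(280,203),(287,306),(217,308))])
print(st()[2])
E
```

```text
cams [ 0.45568662 -0.1109767   0.92579935] [-0.09332926 -0.32223777  0.88393664]
0.0 top head right edge [0.36413952 0.03266027] [0.34762408 0.48100785] rows [0.46800375 0.23272114] [0.24503927 0.22814088]
0.1 top head right edge [0.37402796 0.01714536] [0.35929643 0.41706477] rows [0.46667332 0.1955967 ] [0.2677923  0.19151118]
0.2 top head right edge [0.3839164  0.00163044] [0.37096878 0.3531217 ] rows [0.46534289 0.15847226] [0.29054532 0.15488147]
0.3 top head right edge [ 0.39380483 -0.01388447] [0.38264113 0.28917863] rows [0.46401245 0.12134781] [0.31329835 0.11825176]
0.4 top head right edge [ 0.40369327 -0.02939938] [0.39431348 0.22523556] rows [0.46268202 0.08422337] [0.33605137 0.08162206]
base corners scene [array([0.33692873, 0.31093619]), array([0.3172211 , 0.04094465]), array([0.45568694, 0.04927234])] top of head [array([0.35587689, 0.34951141]), array([0.30887462, 0.07209286]), array([ 0.31736857, -0.03813689])]
green [array([0.44357935, 0.00849762]), array([ 0.44996193, -0.16246225]), array([ 0.19079147, -0.18131702]), array([ 0.18382958, -0.00473162])]
[[-9.05678216e-01  4.23965765e-01  1.79507431e-05]
 [ 4.23965765e-01  9.05678215e-01  2.76770790e-05]
 [-4.52346296e-06  3.26770281e-05 -9.99999999e-01]]
```

```bash
python3 -m creep '[[0,0,0,-0.06,0],[0,0,0,-0.12,0],[0,0,0,-0.18,0],[0,0,0,-0.24,0],[0,0,0,-0.27,0],[0,0,0,-0.27,0]]' 10; python3 - <<'E'
from h import *
print(telemetry.get_state()["q"])
for w in ((.48,.40,.51),(.56,.15,.51),(.56,-.15,.51),(.455,-.354,.40)): print(w,totool(w))
E
```

```text
clock: 2.95
tool_pos: [0.2651, 0.5669, 0.5115]
eef_rot: [0.217, 0.976, 0.003, 0.0]
contact_force: [1.2, 0.5, -0.8]
opening: 1.002
[-1.1109432   0.51891572 -0.19983247  1.04872071  0.0989061   1.57646037
 -0.15097344]
(0.48, 0.4, 0.51) [-0.26541815 -0.06007618  0.00094544]
(0.56, 0.15, 0.51) [-4.43877996e-01 -2.52561170e-01 -3.25149174e-04]
(0.56, -0.15, 0.51) [-0.57108771 -0.52424986 -0.00204124]
(0.455, -0.354, 0.4) [-0.56256563 -0.75418397  0.10658049]
```

```bash
python3 -m creep '[[0,-0.053,-0.012,0,0],[0,-0.106,-0.024,0,0],[0,-0.159,-0.036,0,0],[0,-0.212,-0.048,0,0],[0,-0.265,-0.06,0,0],[0,-0.305,-0.1,0,0],[0,-0.34,-0.14,0,0],[0,-0.38,-0.18,0,0],[0,-0.415,-0.215,0,0],[0,-0.444,-0.252,0,0]]' ; python3 - <<'E'
from h import *
s,t,R=st();print(s["q"],s["qd"])
p=imaging.snapshot("scene");cv2.imwrite("pics/m1.png",p["image"])
for w in ((.56,.15,.51),(.56,-.15,.51),(.455,-.354,.40)): print(w,totool(w))
E
```

```text
clock: 4.2
tool_pos: [0.5602, 0.1474, 0.5068]
eef_rot: [0.217, 0.976, -0.001, -0.001]
contact_force: [0.0, -0.2, -0.0]
opening: 1.001
[-0.25854982  0.432057   -0.14050448  1.212556    0.05885516  1.50410489
  0.74190875] [ 0.60725508 -0.05338514  0.06109556  0.09116569 -0.03521135 -0.03917095
  0.65997492]
(0.56, 0.15, 0.51) [ 0.00677453  0.00899529 -0.00299747]
(0.56, -0.15, 0.51) [-0.12359861 -0.26118407 -0.0005574 ]
(0.455, -0.354, 0.4) [-0.1174074  -0.48967834  0.11121486]
```

View pics/m1.png

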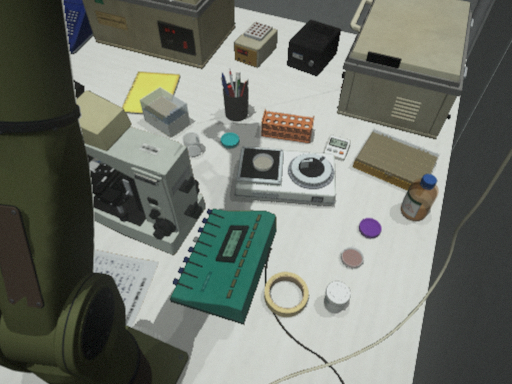

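```bash
python3 -m creep '[[0,-0.025,-0.052,0,-5],[0,-0.05,-0.104,0,-10],[0,-0.075,-0.157,0,-15],[0,-0.1,-0.21,0,-20],[0,-0.123,-0.261,0,-25],[0,-0.122,-0.32,0.02,-25],[0,-0.121,-0.375,0.045,-25],[0,-0.12,-0.43,0.07,-25],[0,-0.118,-0.48,0.1,-25],[0,-0.117,-0.487,0.16,-25]]' ; python3 - <<'E'
from h import *
s,t,R=st();print(s["q"],t,R[:,1])
print(totool((.4555,-.354,.1)))
E
```

```text
clock: 5.5
tool_pos: [0.4574, -0.3458, 0.3479]
eef_rot: [0.005, 1.0, -0.002, 0.001]
contact_force: [1.0, -0.3, -1.0]
opening: 1.001
[ 0.64866042  0.50037474 -0.13782547  1.57642479  0.07870333  1.06699354
  2.05140469] [ 0.45742283 -0.34582935  0.34785184] [ 0.00910455  0.99995015 -0.00409838]
[ 0.00215473 -0.00717196  0.24788084]
```

```bash
python3 -m creep '[[0,0,0,0.06,0],[0,0,0,0.12,0],[0,0,0,0.18,0],[0,0,0,0.21,0],[0,0,0,0.21,0],[0,0,0,0.21,0]]' ; python3 - <<'E'
from h import *
s,t,R=st();print(s["q"],t,R[:,1])
print(totool((.4555,-.354,.003)))
for n in("scene","top"):
  p=imaging.snapshot(n);cv2.imwrite(f"pics/d_{n}.png",cv2.resize(p["image"][150:300,260:460],(800,600)))
E
```

```text
clock: 6.25
tool_pos: [0.4601, -0.3411, 0.1394]
eef_rot: [0.001, 1.0, -0.0, 0.0]
contact_force: [0.5, -0.4, 0.4]
opening: 0.999
[ 0.62279747  0.7557594  -0.11131413  1.81856095  0.14056313  0.57391887
  1.99284459] [ 0.46013499 -0.34112737  0.13943257] [ 1.38493776e-03  9.99998966e-01 -3.88338729e-04]
[ 0.00473789 -0.01282605  0.13643342]
```

View pics/d_scene.png

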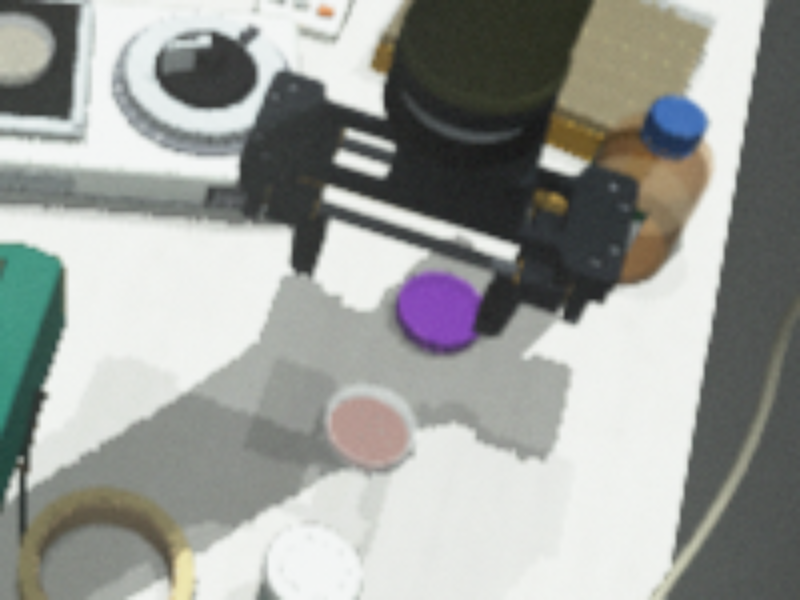

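View pics/d_top.png

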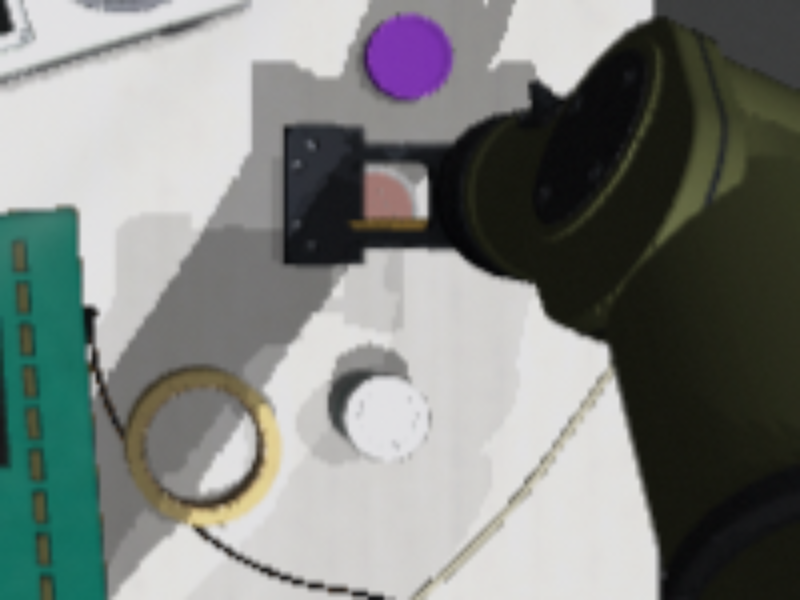

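```bash
python3 -m creep '[[0,0.005,-0.013,0.02,0],[0,0.005,-0.013,0.06,0],[0,0.005,-0.013,0.09,0],[0,0.005,-0.013,0.115,0],[0,0.005,-0.013,0.125,0],[0,0.005,-0.013,0.13,0],[0,0.005,-0.013,0.13,0]]' ; python3 - <<'E'
from h import *
print(totool((.455,-.354,.003)),st()[1])
p=imaging.snapshot("scene");cv2.imwrite("pics/e.png",cv2.resize(p["image"][180:300,280:440],(800,600)))
E
```

```text
clock: 7.22
tool_pos: [0.4549, -0.3545, 0.009]
eef_rot: [0.001, 1.0, -0.0, 0.0]
contact_force: [0.4, -0.0, -0.2]
opening: 1.002
[-0.00012043  0.00045794  0.00598908] [ 0.4548755  -0.35445507  0.00898922]
```

View pics/e.png

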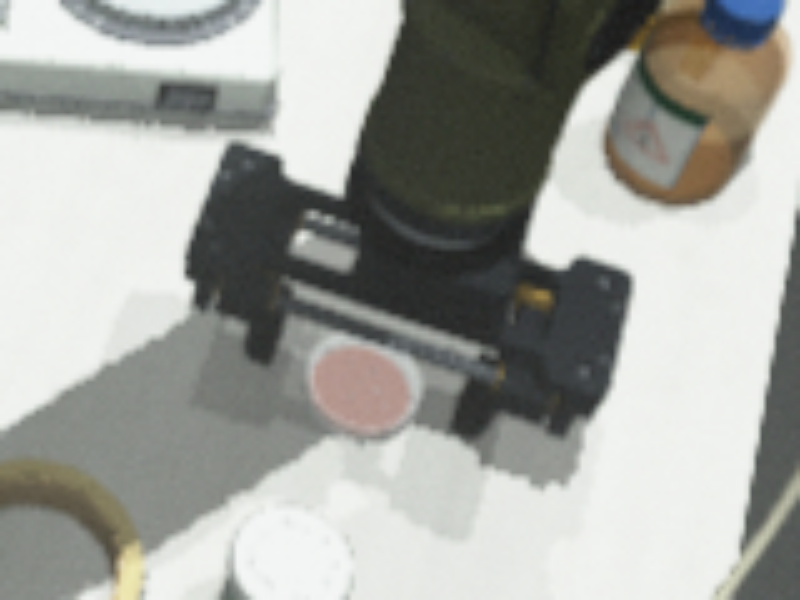

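```bash
python3 -m creep '[[0,0,0,0.005,0],[60,0,0,0.005,0],[90,0,0,0.005,0],[110,0,0,0.005,0],[130,0,0,0.005,0],[130,0,0,0.005,0],[130,0,0,0.005,0]]' 10; python3 - <<'E'
from h import *
print(telemetry.get_state()["contact_force"],st()[1])
p=imaging.snapshot("scene");cv2.imwrite("pics/f.png",cv2.resize(p["image"][180:300,280:440],(800,600)))
for w in ((.455,-.354,.15),(.5965,-.0635,.15)): print(totool(w))
E
```

```text
clock: 8.15
tool_pos: [0.4548, -0.3541, 0.0038]
eef_rot: [0.001, 1.0, -0.0, 0.0]
contact_force: [-0.7, -0.3, 1.3]
opening: 0.623
[-0.65075159 -0.29526526  1.25715783] [ 0.4547977  -0.35407712  0.0037607 ]
[-1.97894168e-04  6.95088404e-05 -1.46224677e-01]
[-0.14128234  0.29077155 -0.1462075 ]
```

View pics/f.png

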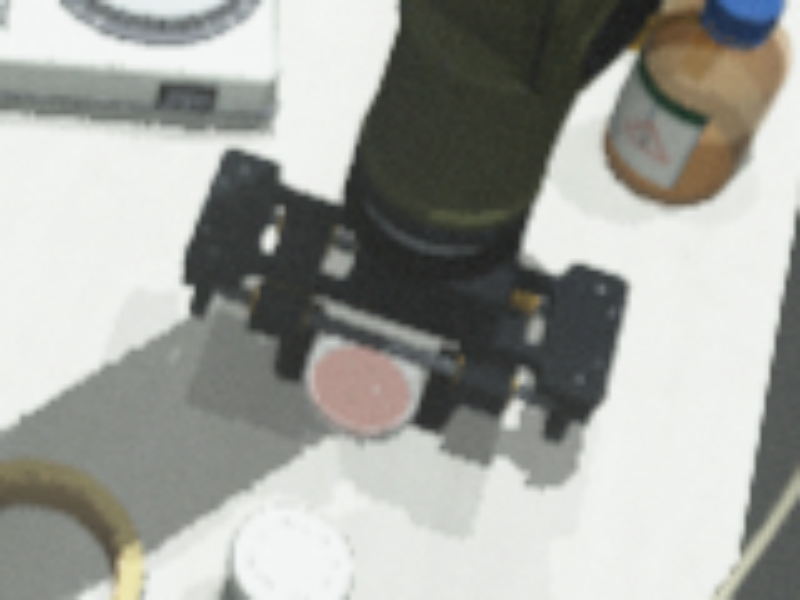

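```bash
python3 -m creep '[[130,0,0,-0.02,0],[130,0,0,-0.07,0],[130,0,0,-0.13,0],[130,0,0,-0.19,0],[130,0,0,-0.2,0]]'; python3 - <<'E'
import cv2
a=cv2.imread("pics/scene0.png")[110:260,40:240]; b=cv2.imread("pics/top0.png")[170:320,40:240]
cv2.imwrite("pics/g1.png",cv2.resize(a,(800,600),interpolation=2)); cv2.imwrite("pics/g2.png",cv2.resize(b,(800,600),interpolation=2))
E
```

```text
clock: 8.82
tool_pos: [0.4567, -0.3556, 0.2092]
eef_rot: [0.001, 1.0, -0.003, 0.004]
contact_force: [1.5, -0.3, 0.5]
opening: 0.621
```

View pics/g1.png

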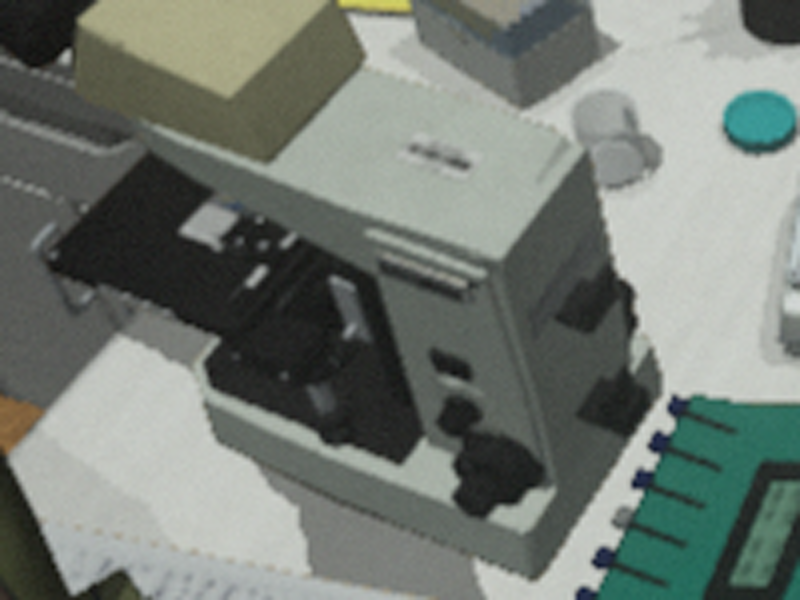

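View pics/g2.png

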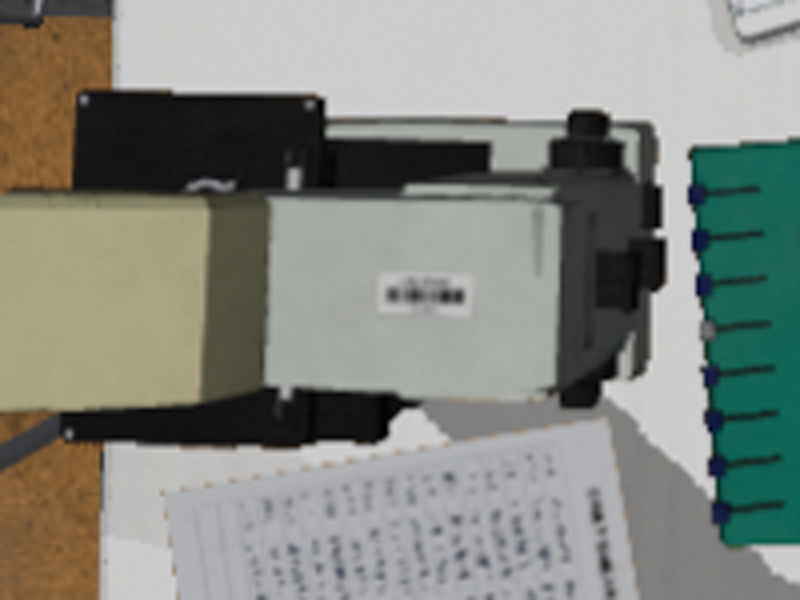

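```bash
python3 - <<'E'
from h import *
p=imaging.snapshot("top"); q=imaging.snapshot("scene")
def tri(a,b):
    c1,d1=ray(p,*a); c2,d2=ray(q,*b)
    s=np.linalg.lstsq(np.c_[d1,-d2],c2-c1,rcond=None)[0]; return (c1+s[0]*d1+c2+s[1]*d2)/2
print(tri((179.2,219.5),(186,147.5)),tri((179,268.5),(164,175.5)), tri((203.5,217),(195.5,180)))
cv2.imwrite("pics/h.png",q["image"]); cv2.imwrite("pics/h2.png",p["image"])
E
```

```text
[0.41813055 0.04373821 0.25421397] [0.32664161 0.04095887 0.26296284] [0.41515532 0.02054811 0.16007297]
```

View pics/h.png

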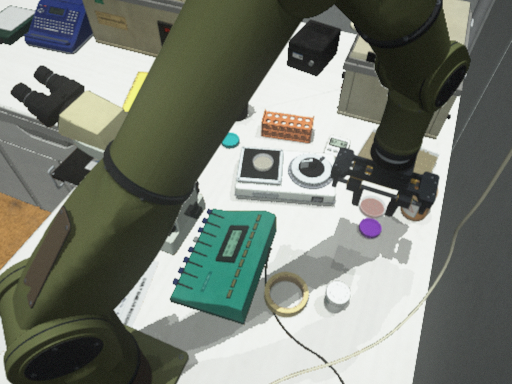

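View pics/h2.png

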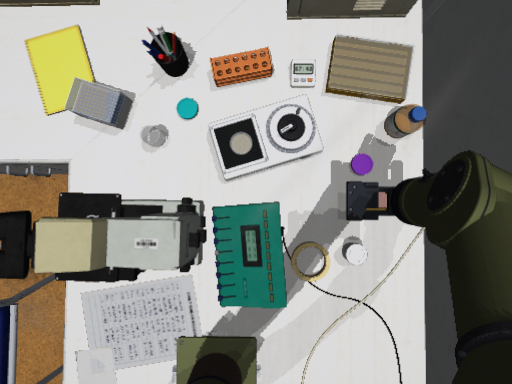

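```bash
python3 -m creep '[[130,-0.0236,0.0484,0,0],[130,-0.0472,0.0968,0,0],[130,-0.0708,0.1452,0,0],[130,-0.0944,0.1936,0,0],[130,-0.118,0.242,0,0],[130,-0.1415,0.2905,0.02,0],[130,-0.1415,0.2905,0.05,0],[130,-0.1415,0.2905,0.07,0],[130,-0.1415,0.2905,0.07,0]]'; python3 - <<'E'
from h import *
print(totool((.5965,-.0637,.088)),st()[1],st()[0]["q"])
for n in("scene","top"):
  p=imaging.snapshot(n);cv2.imwrite(f"pics/i_{n}.png",cv2.resize(p["image"][90:210,180:340],(800,600)))
E
```

```text
clock: 10.05
tool_pos: [0.594, -0.0635, 0.1306]
eef_rot: [0.0, 1.0, 0.0, -0.004]
contact_force: [-0.0, -0.6, 0.2]
opening: 0.622
[-0.00282278 -0.00025188  0.04262007] [ 0.59398472 -0.06345454  0.13063936] [ 0.07053575  0.7958368  -0.07257001  1.74106807  0.0897643   0.61512533
  1.51581828]
```

View pics/i_scene.png

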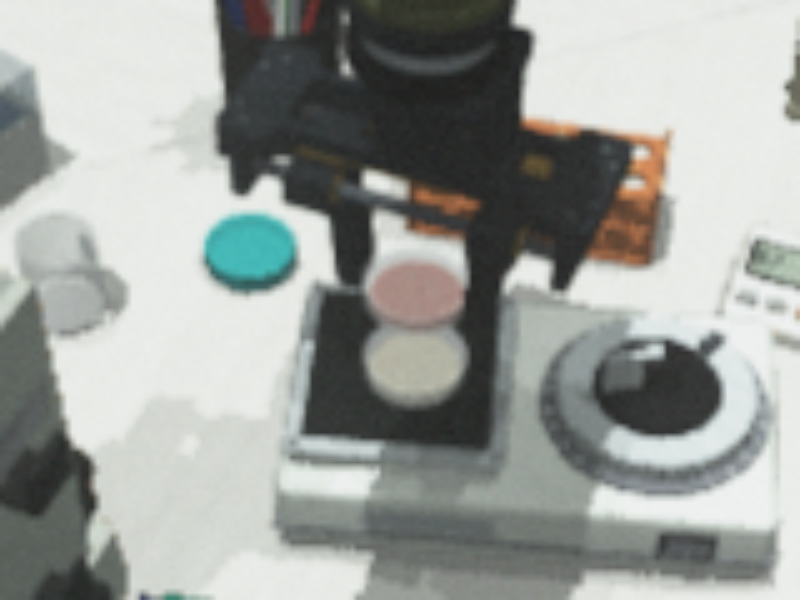

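View pics/i_top.png

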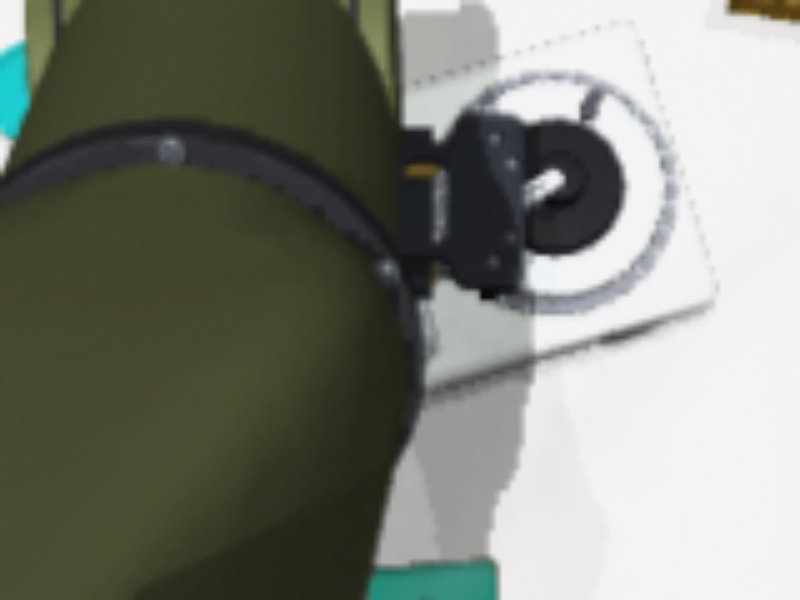

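```bash
cat > rel.py <<'E'
from h import *
def rel(p,zlo_held,show=None):
    im=p["image"]; hsv=cv2.cvtColor(im,cv2.COLOR_BGR2LAB).astype(int)
    out=[]
    c=proj(p,[[.5965,-.0637,zlo_held+.012]])[0]
    c2=proj(p,[[.5965,-.0637,.082]])[0]
    print("expected px",c,c2, im[int(c[1]),int(c[0])], im[int(c2[1]),int(c2[0])])
    for cc in (c,c2):
        ref=np.median(hsv[int(cc[1])-2:int(cc[1])+3,int(cc[0])-2:int(cc[0])+3].reshape(-1,3),axis=0)
        d=np.abs(hsv-ref); m=((d[...,0]<30)&(d[...,1]<6)&(d[...,2]<6)).astype(np.uint8)
        m=cv2.morphologyEx(m,cv2.MORPH_OPEN,np.ones((3,3),np.uint8))
        n,l,s,ce=cv2.connectedComponentsWithStats(m); k=l[int(round(cc[1])),int(round(cc[0]))]
        cnt=max(cv2.findContours((l==k).astype(np.uint8),cv2.RETR_EXTERNAL,cv2.CHAIN_APPROX_NONE)[0],key=len)
        e=cv2.fitEllipse(cnt); out.append((s[k][4],ce[k],e[0],e[1]))
    a,b=out; print(a,b)
    for i in (1,2):
        A=onz(p,*a[i],zlo_held+.012);B=onz(p,*b[i],.082); print("held",A,"lower",B,"held-lower mm",(A-B)*1e3)
E
python3 - <<'E'
from rel import *
p=imaging.snapshot("scene"); z=st()[1][2]; print(st()[1]); rel(p,z-.0038)
E
```

```text
[ 0.59664251 -0.06395313  0.13381016]
expected px [263.84044608 144.22088148] [263.26035609 160.38914117] [132 139 167] [165 183 182]
(np.int32(187), array([263.4973262 , 146.94117647]), (263.487060546875, 146.92294311523438), (11.980436325073242, 17.717967987060547)) (np.int32(191), array([262.46073298, 162.32460733]), (262.4530334472656, 162.3035125732422), (12.181694984436035, 17.761194229125977))
held [ 0.58732573 -0.06648307] lower [ 0.5893111  -0.06435381] held-lower mm [-1.98537313 -2.12925873]
held [ 0.58737441 -0.06643565] lower [ 0.58937215 -0.06430721] held-lower mm [-1.99773967 -2.12844054]
```

```bash
python3 -m creep '[[130,-0.002,0.002,0.015,0],[130,-0.002,0.002,0.03,0],[130,-0.002,0.002,0.034,0],[130,-0.002,0.002,0.034,0],[130,-0.002,0.002,0.034,0]]'; python3 - <<'E'
from rel import *
p=imaging.snapshot("scene"); z=st()[1][2]; print(st()[1]); rel(p,z-.0038);cv2.imwrite(f"pics/j.png",cv2.resize(p["image"][90:210,180:340],(800,600)))
E
```

```text
clock: 10.82
tool_pos: [0.5989, -0.0618, 0.1]
eef_rot: [0.001, 1.0, 0.0, 0.0]
contact_force: [0.0, -0.1, 0.6]
opening: 0.627
[ 0.59900587 -0.0617999   0.10008145]
expected px [263.5081184  153.48346187] [263.26035609 160.38914117] [132 141 171] [135 142 162]
(np.int32(184), array([262.80434783, 154.8423913 ]), (262.7942199707031, 154.85337829589844), (11.996973037719727, 17.353696823120117)) (np.int32(202), array([262.67326733, 155.1039604 ]), (262.6357421875, 155.12722778320312), (13.19755744934082, 17.489028930664062))
held [ 0.59133319 -0.06383858] lower [ 0.61351143 -0.05512146] held-lower mm [-22.17823528  -8.717127  ]
held [ 0.59128702 -0.06382922] lower [ 0.61339353 -0.0550617 ] held-lower mm [-22.10650879  -8.76751661]
```

View pics/j.png

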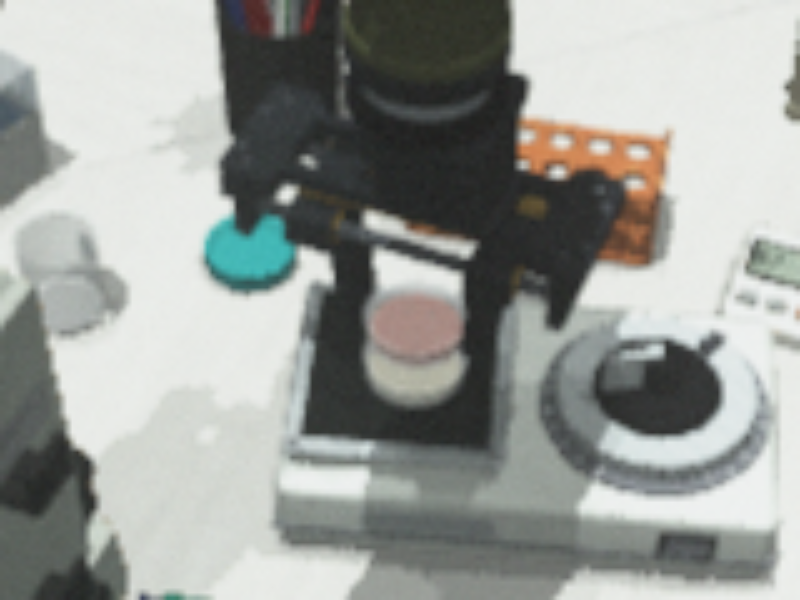

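```bash
python3 -m creep '[[130,0.001,0,0.006,0],[130,0.001,0,0.0095,0],[130,0.001,0,0.0105,0],[130,0.001,0,0.011,0],[130,0.001,0,0.0115,0],[130,0.001,0,0.0115,0]]'; python3 - <<'E'
from rel import *
p=imaging.snapshot("scene"); print(st()[1],st()[0]["contact_force"]);cv2.imwrite(f"pics/k.png",cv2.resize(p["image"][120:180,220:300],(800,600),interpolation=2))
z=st()[1][2]; rel(p,z-.0038)
E
```

```text
clock: 11.62
tool_pos: [0.5977, -0.0617, 0.0882]
eef_rot: [0.001, 1.0, 0.0, 0.0]
contact_force: [-0.4, 0.4, 0.0]
opening: 0.619
[ 0.59773013 -0.06175298  0.08827103] [-0.44278476  0.44866754  0.15018025]
expected px [263.39560627 156.6194122 ] [263.26035609 160.38914117] [134 142 171] [130 139 168]
(np.int32(180), array([262.69444444, 158.21111111]), (262.7000732421875, 158.2061004638672), (11.785127639770508, 17.22751235961914)) (np.int32(187), array([262.63636364, 158.21925134]), (262.6177062988281, 158.19874572753906), (12.062467575073242, 17.558794021606445))
held [ 0.59055973 -0.06414406] lower [ 0.60303959 -0.05927122] held-lower mm [-12.47986201  -4.87283571]
held [ 0.59058188 -0.06415081] lower [ 0.60308833 -0.05919822] held-lower mm [-12.50645595  -4.9525972 ]
```

View pics/k.png

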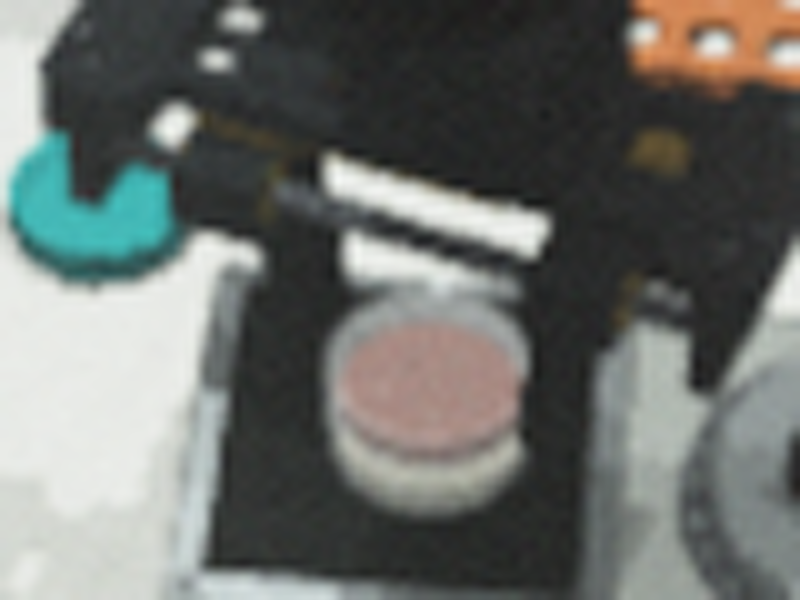

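```bash
python3 -m creep '[[130,0,0,0.0004,0],[130,0,0,0.0006,0],[110,0,0,0.0006,0],[80,0,0,0.0006,0],[40,0,0,0.0006,0],[20,0,0,0.0006,0],[20,0,0,0.0006,0]]'; python3 - <<'E'
from rel import *
p=imaging.snapshot("scene"); print(st()[1],st()[0]["contact_force"]);cv2.imwrite(f"pics/l.png",cv2.resize(p["image"][120:180,220:300],(800,600),interpolation=2))
rel(p,.084)
E
```

```text
clock: 12.55
tool_pos: [0.5976, -0.0617, 0.0875]
eef_rot: [0.001, 1.0, 0.0, -0.0]
contact_force: [-0.2, 0.6, 0.1]
opening: 0.918
[ 0.59765046 -0.06172959  0.08753613] [ 0.19487359 -0.29938383  0.08591077]
expected px [263.39115907 156.74336551] [263.26035609 160.38914117] [131 137 167] [132 141 168]
(np.int32(186), array([262.58064516, 158.43548387]), (262.5998229980469, 158.43980407714844), (12.371845245361328, 17.06036949157715)) (np.int32(183), array([262.57377049, 158.32786885]), (262.581298828125, 158.3183135986328), (12.012663841247559, 17.246475219726562))
held [ 0.59011874 -0.06401642] lower [ 0.60261286 -0.05926623] held-lower mm [-12.49411526  -4.75019336]
held [ 0.59012431 -0.06406786] lower [ 0.6026525  -0.05927157] held-lower mm [-12.52819405  -4.79628536]
```

View pics/l.png

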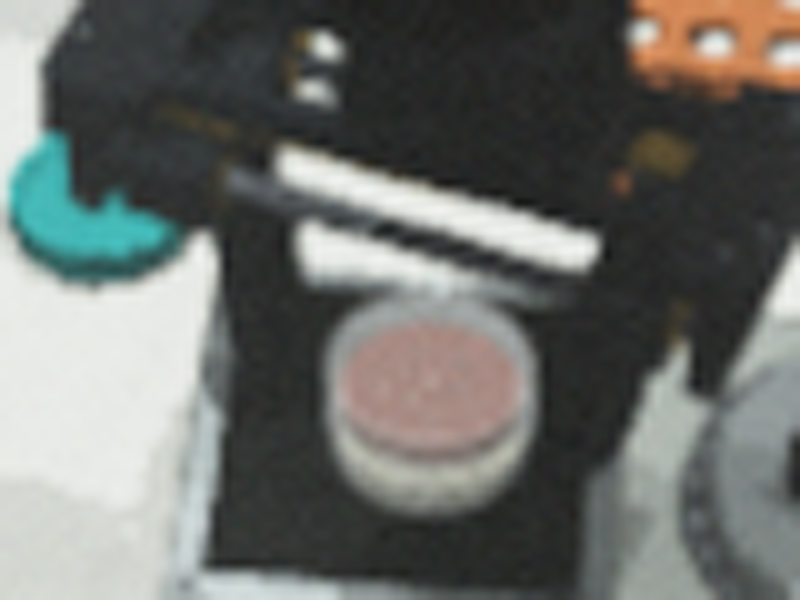

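```bash
python3 -m creep '[[20,0,0,-0.02,0],[0,0,0,-0.07,0],[0,0,0,-0.13,0],[0,0,0,-0.16,0],[0,0,0,-0.16,0]]'; python3 - <<'E'
from rel import *
p=imaging.snapshot("top"); q=imaging.snapshot("scene")
print(st()[1],st()[0]["opening"]);cv2.imwrite(f"pics/n1.png",cv2.resize(p["image"][90:165,250:350],(800,600),interpolation=2));cv2.imwrite(f"pics/n2.png",cv2.resize(q["image"][140:200,275:355],(800,600),interpolation=2))
E
```

```text
clock: 13.22
tool_pos: [0.5993, -0.0618, 0.2503]
eef_rot: [0.001, 1.0, -0.0, 0.003]
contact_force: [-0.2, -0.7, 0.1]
opening: 1.002
[ 0.5970989  -0.06174559  0.24703313] 1.0006156064588276
```

View pics/n1.png

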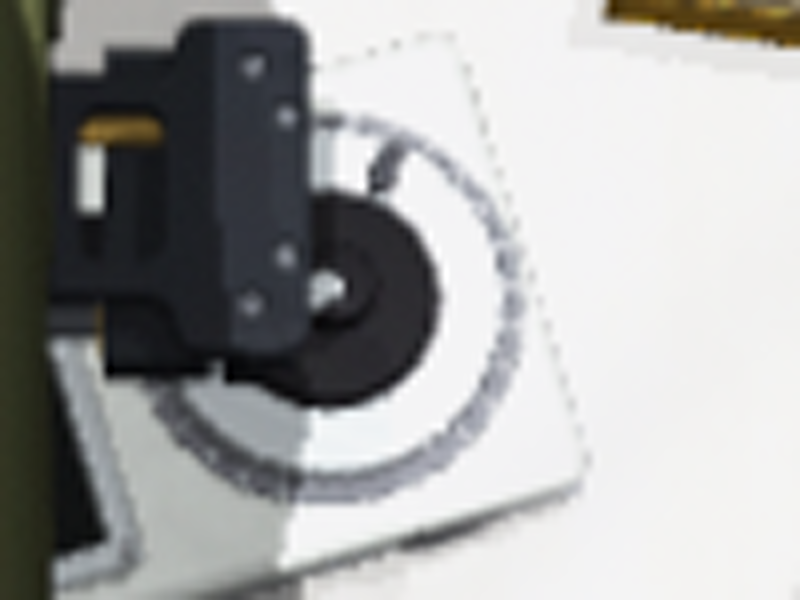

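View pics/n2.png

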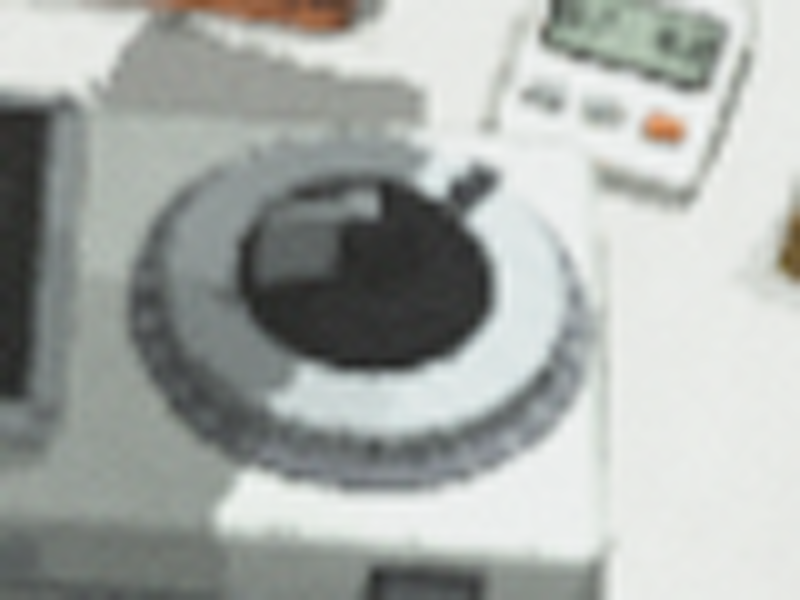

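```bash
python3 - <<'E'
from h import *
im=cv2.imread("pics/top0.png"); cv2.imwrite("pics/o.png",cv2.resize(im[97:157,255:335],(800,600),interpolation=2))
im=cv2.imread("pics/scene0.png"); cv2.imwrite("pics/o2.png",cv2.resize(im[140:200,275:355],(800,600),interpolation=2))
E
```

```text
(no output)
```

View pics/o.png

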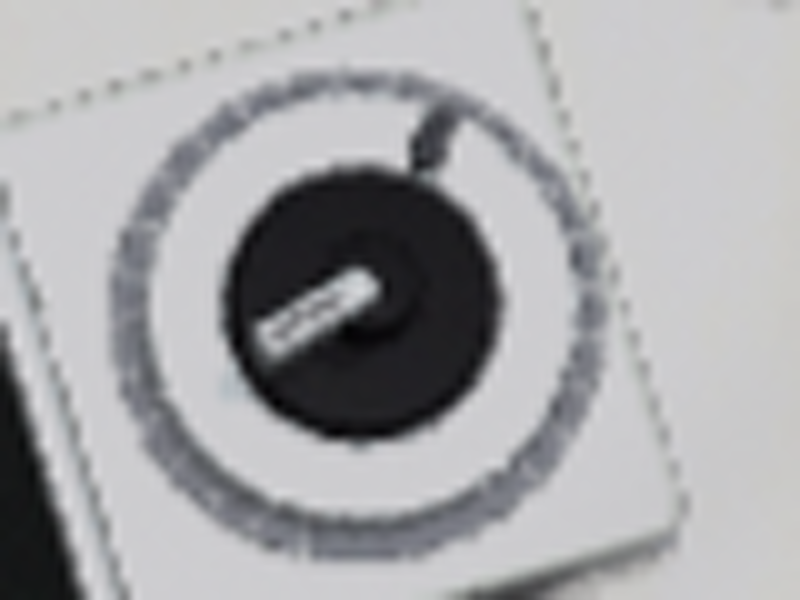

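View pics/o2.png

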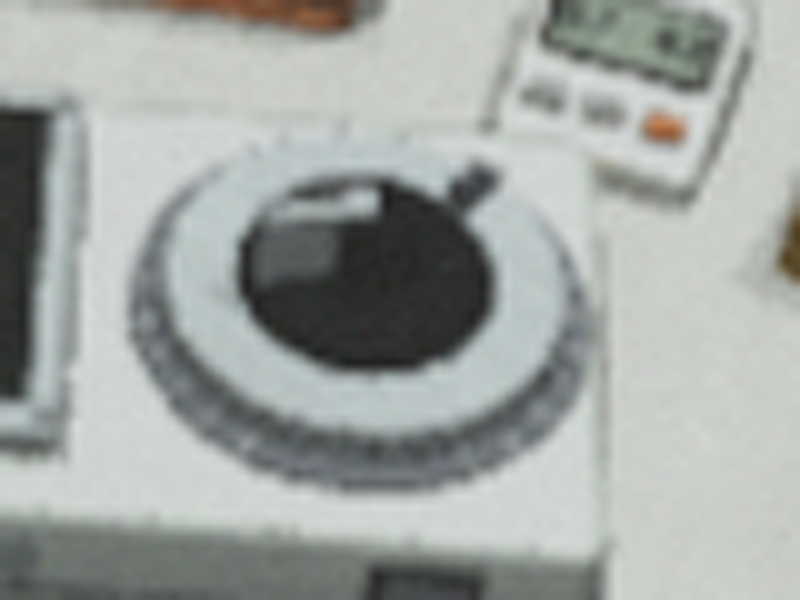

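```bash
python3 - <<'E'
from h import *
p=imaging.snapshot("top");q=imaging.snapshot("scene")
f=lambda x,y:(255+(x+.5)/10-.5,97+(y+.5)/10-.5)
g=lambda x,y:(275+(x+.5)/10-.5,140+(y+.5)/10-.5)
ax=onz(p,*f(362,302),.074); ax2=onz(q,*g(367,275),.074)
mk=onz(p,*f(435,138),.074); tip=onz(p,*f(264,339),.1); hub=onz(p,*f(366,281),.1)
mk2=onz(q,*g(473,186),.074)
print("axis",ax,ax2,"mark",mk,mk2,np.linalg.norm(mk-ax),"tip",tip,hub)
A=lambda v:np.degrees(np.arctan2(v[1],v[0]))
print("mark ang",A(mk-ax),A(mk2-ax2),"lever",A(tip-hub),A(tip-ax),np.linalg.norm(tip-ax))
E
```

```text
axis [ 0.63629526 -0.18517105] [ 0.63127344 -0.18583787] mark [ 0.67664521 -0.2027894 ] [ 0.67290768 -0.20214663] 0.04402867702452717 tip [ 0.62188068 -0.15980121] [ 0.63578216 -0.18382893]
mark ang -23.587948571740142 -21.39102757555426 lever 120.05197136906658 119.60428759780802 0.029178913637037264
```

```bash
python3 -m creep '[[174,-0.004,-0.015,0,10],[174,-0.009,-0.032,0,20],[174,-0.013,-0.049,0,30],[174,-0.018,-0.066,0,40],[174,-0.022,-0.083,0,50],[174,-0.026,-0.1015,0,60],[174,-0.026,-0.1015,0.06,60],[174,-0.026,-0.1015,0.1,60],[174,-0.026,-0.1015,0.1,60],[174,-0.026,-0.1015,0.1,60]]' 4; python3 - <<'E'
from rel import *
p=imaging.snapshot("top"); q=imaging.snapshot("scene")
s,t,R=st()
print(t,s["opening"],s["q"],np.degrees(np.arctan2(R[1,0],R[0,0])),totool((.6235,-.1633,.08)))
cv2.imwrite(f"pics/q1.png",cv2.resize(p["image"][75:195,200:360],(800,600),interpolation=2));cv2.imwrite(f"pics/q2.png",cv2.resize(q["image"][120:210,240:360],(800,600),interpolation=2))
E
```

```text
clock: 14.68
tool_pos: [0.6241, -0.1636, 0.1483]
eef_rot: [0.501, 0.866, 0.0, 0.001]
contact_force: [-0.7, 0.2, -0.1]
opening: 0.319
[ 0.62481068 -0.1637677   0.14944399] 0.31656430077375336 [ 0.08834125  0.82998323  0.1814517   1.59234388 -0.19981608  0.73405291
  0.88236124] 119.91047579107972 [ 0.00122811 -0.00106983  0.06943883]
```

View pics/q1.png

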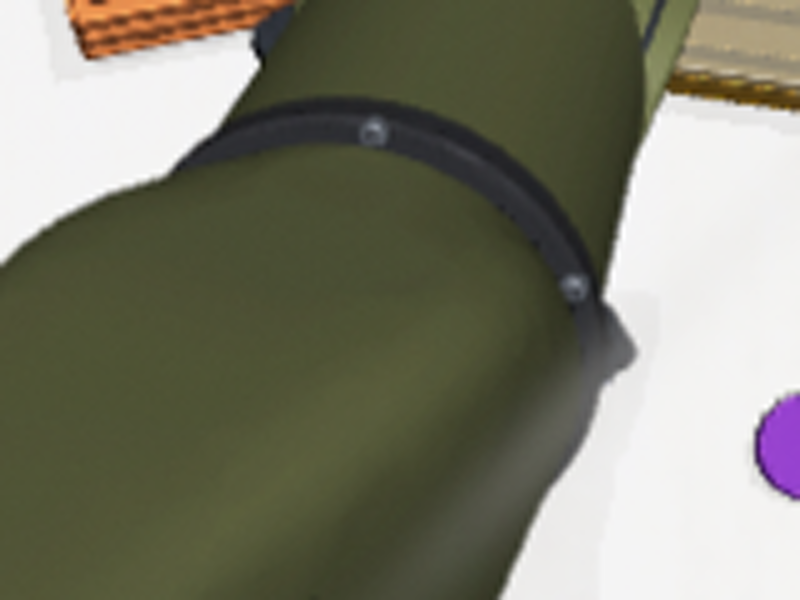

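View pics/q2.png

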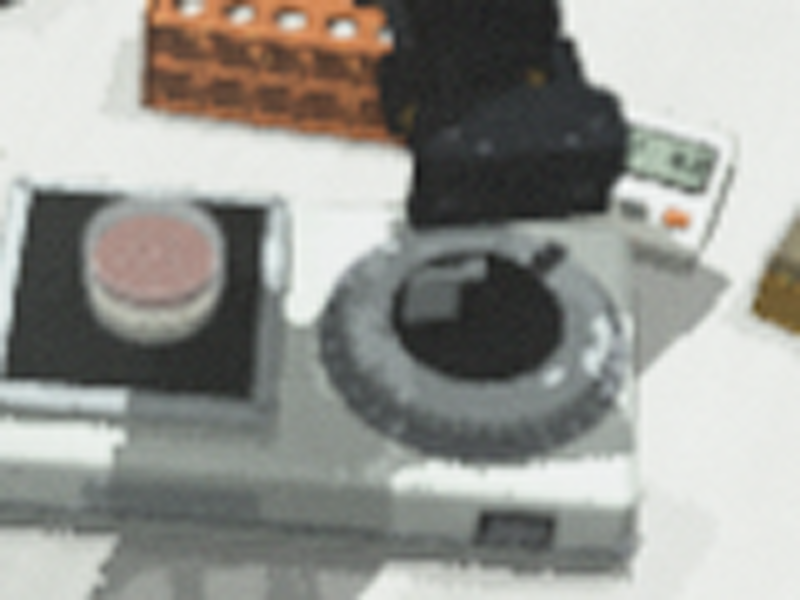

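```bash
python3 -m creep '[[174,0.001,-0.001,0.02,0],[174,0.001,-0.001,0.04,0],[174,0.001,-0.001,0.05,0],[174,0.001,-0.001,0.058,0],[174,0.001,-0.001,0.064,0],[174,0.001,-0.001,0.068,0],[174,0.001,-0.001,0.068,0]]' ; python3 - <<'E'
from rel import *
q=imaging.snapshot("scene")
s,t,R=st()
print(t,s["opening"],s["contact_force"],s["moment"])
cv2.imwrite(f"pics/r.png",cv2.resize(q["image"][120:210,240:360],(800,600),interpolation=2))
E
```

```text
clock: 15.65
tool_pos: [0.6221, -0.1629, 0.0795]
eef_rot: [0.501, 0.866, 0.0, -0.0]
contact_force: [0.6, 0.6, -0.2]
opening: 0.317
[ 0.62225269 -0.16296657  0.07972395] 0.3198858306015131 [ 0.66683089 -1.2172148   0.36701445] [-0.05438327  0.00960378 -0.02347948]
```

View pics/r.png

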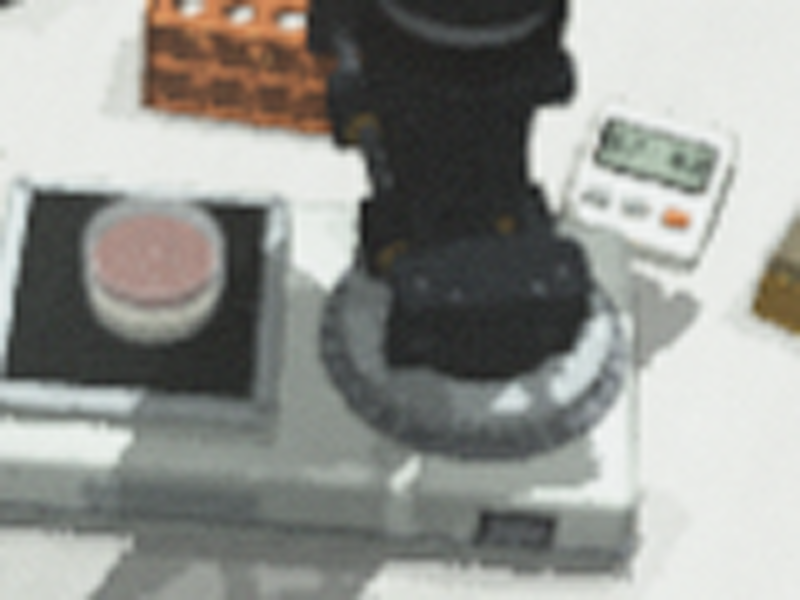

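```bash
python3 -m creep '[[211,0,0,0,0],[211,0,0,0,0],[211,0,0,0,0],[211,-0.0003,0.0038,0,8],[211,-0.001,0.0074,0,16],[211,-0.0023,0.011,0,24],[211,-0.0041,0.0143,0,32],[211,-0.0063,0.0174,0,40],[211,-0.0063,0.0174,0,40]]' 4; python3 - <<'E'
from rel import *
q=imaging.snapshot("scene")
s,t,R=st()
print(t,s["opening"],s["contact_force"],s["moment"],np.degrees(np.arctan2(R[1,0],R[0,0])))
v=t[:2]-[.6365,-.1858];print(np.hypot(*v),np.degrees(np.arctan2(v[1],v[0])))
cv2.imwrite(f"pics/s.png",cv2.resize(q["image"][120:210,240:360],(800,600),interpolation=2))
E
```

```text
clock: 16.82
tool_pos: [0.6399, -0.1593, 0.0794]
eef_rot: [0.766, 0.643, -0.0, -0.001]
contact_force: [-2.5, 0.3, 0.2]
opening: 0.173
[ 0.63992868 -0.15926581  0.07941463] 0.17068154404177827 [-1.93870599 -0.70595967  0.67631485] [ 0.0546356   0.43728648 -0.00773152] 80.08120341149598
0.026754793940027582 82.63718081278921
```

View pics/s.png

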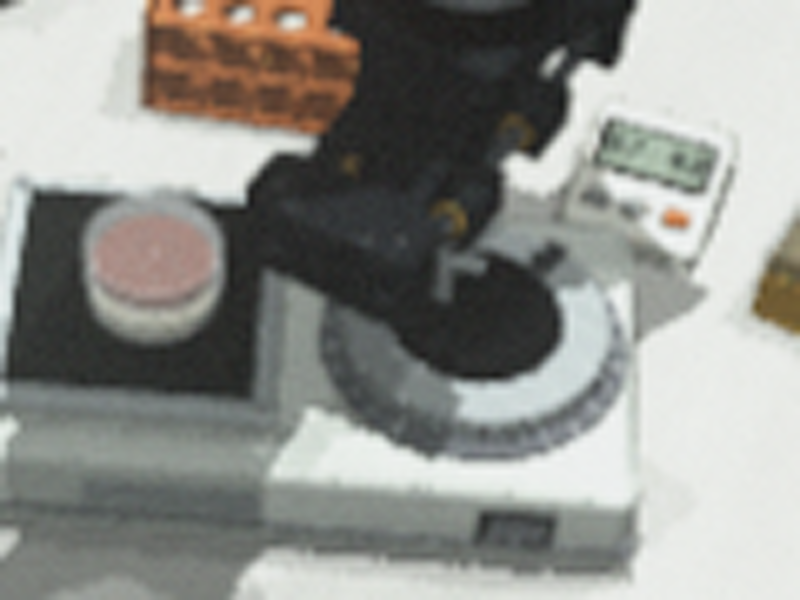

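```bash
python3 -m creep '[[211,-0.0003,0.0038,0,8],[211,-0.001,0.0074,0,16],[211,-0.0023,0.011,0,24],[211,-0.0041,0.0143,0,32],[211,-0.0063,0.0174,0,40],[211,-0.0089,0.0201,0,48],[211,-0.0119,0.0224,0,56],[211,-0.0152,0.0243,0,64],[211,-0.0187,0.0257,0,72],[211,-0.0187,0.0257,0,72]]' 4; python3 - <<'E'
from rel import *
q=imaging.snapshot("scene");p=imaging.snapshot("top")
s,t,R=st()
print(t,s["q"],s["opening"],s["contact_force"],s["moment"],np.degrees(np.arctan2(R[1,0],R[0,0])))
v=t[:2]-[.6365,-.1858];print(np.hypot(*v),np.degrees(np.arctan2(v[1],v[0])))
cv2.imwrite(f"pics/t.png",cv2.resize(q["image"][120:210,240:360],(800,600),interpolation=2))
cv2.imwrite(f"pics/t1.png",cv2.resize(p["image"][75:195,200:360],(800,600),interpolation=2))
E
```

```text
clock: 18.12
tool_pos: [0.6625, -0.182, 0.0793]
eef_rot: [0.997, 0.071, -0.0, -0.0]
contact_force: [-0.8, 1.5, 0.1]
opening: 0.171
[ 0.66246514 -0.18207741  0.07940128] [-0.11307383  1.07739031  0.67935496  1.49477187 -0.81307079  0.86748476
 -0.57668283] 0.17471630425950074 [-0.71980444  2.13446589  0.13965248] [0.29814934 0.250551   0.02544365] 8.14176340644567
0.02623063744285575 8.158836583754438
```

View pics/t.png

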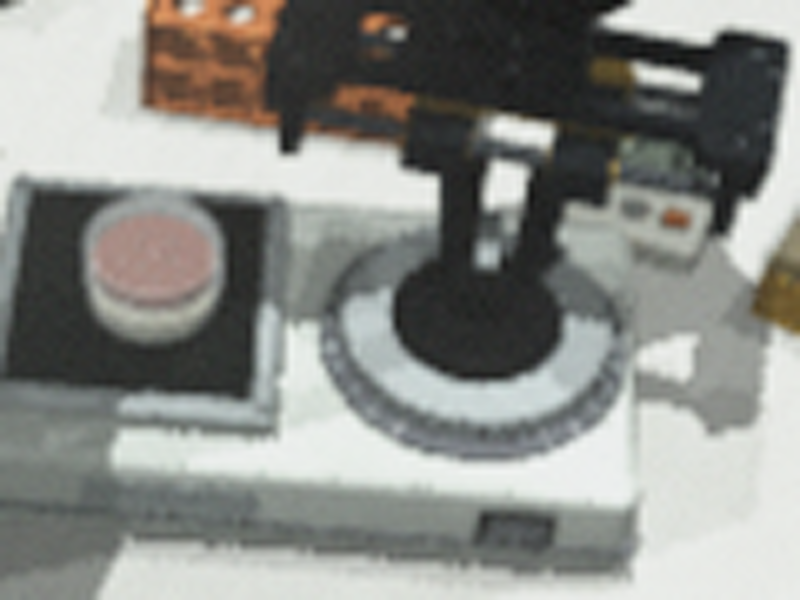

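View pics/t1.png

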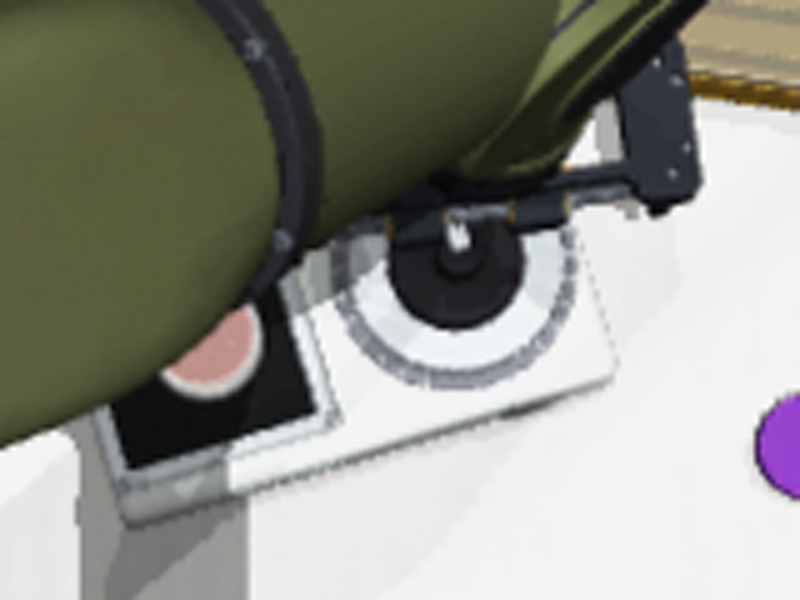

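```bash
python3 -m creep '[[218,-0.0003,0.0038,0,8],[218,-0.001,0.0074,0,16],[218,-0.0023,0.011,0,24],[218,-0.0039,0.0139,0,31],[218,-0.0039,0.0139,0,31]]' 4; python3 - <<'E'
from rel import *
q=imaging.snapshot("scene");p=imaging.snapshot("top")
s,t,R=st()
print(t,s["q"],s["opening"],s["contact_force"],s["moment"],np.degrees(np.arctan2(R[1,0],R[0,0])))
v=t[:2]-[.6365,-.1858];print(np.hypot(*v),np.degrees(np.arctan2(v[1],v[0])))
cv2.imwrite(f"pics/u.png",cv2.resize(q["image"][120:210,240:360],(800,600),interpolation=2))
cv2.imwrite(f"pics/u1.png",cv2.resize(p["image"][97:157,255:335],(800,600),interpolation=2))
E
```

```text
clock: 18.85
tool_pos: [0.6604, -0.1966, 0.0793]
eef_rot: [0.98, -0.198, -0.0, -0.0]
contact_force: [-1.5, 1.7, 0.4]
opening: 0.144
[ 0.66059649 -0.19660074  0.07945765] [-0.13298506  1.11855542  0.79257558  1.48975607 -0.92159954  0.93505487
 -1.02190222] 0.14494723804404325 [-0.16482241  1.39954411 -0.54762246] [ 0.35930769  0.16550075 -0.01064453] -22.875943106985577
0.02640637649859296 -24.143288314314397
```

View pics/u.png

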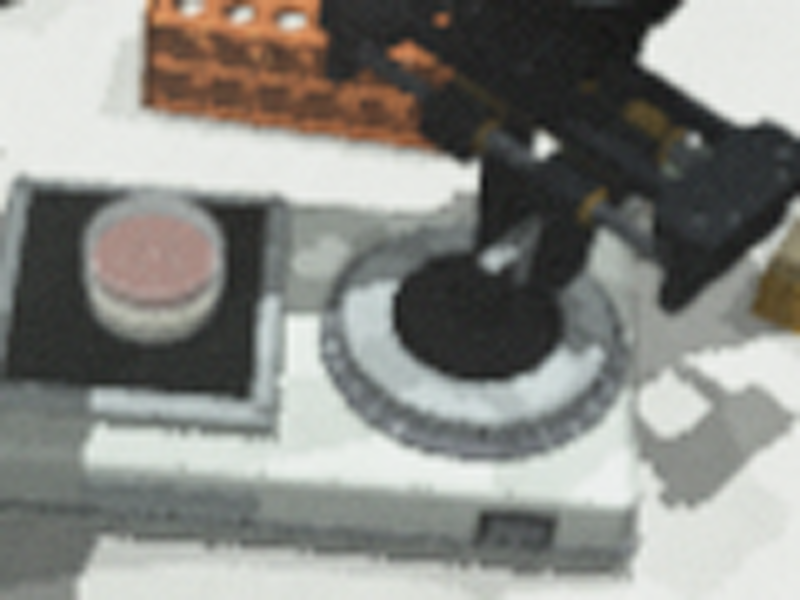

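View pics/u1.png

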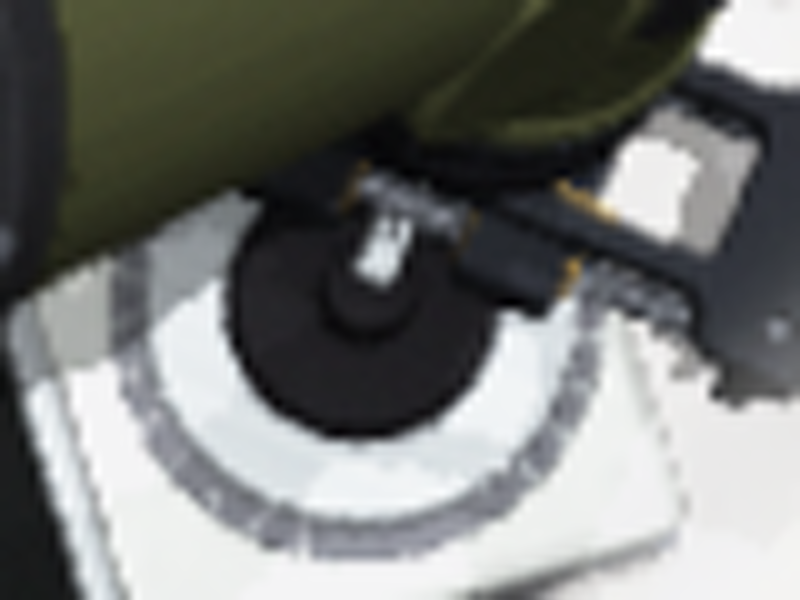

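```bash
python3 -m creep '[[218,-0.0001,0.0014,0,3],[218,-0.0002,0.0028,0,6],[218,-0.0002,0.0028,0,6],[174,-0.0002,0.0015,0,6],[174,-0.0002,0,0,6],[174,-0.0002,0,-0.02,6],[174,0,0,-0.06,6],[174,0,0,-0.1,6],[174,0.025,0.045,-0.12,6],[174,0.05,0.09,-0.12,6]]' 4; python3 -m creep '[[174,0.025,0.045,0,0],[174,0.05,0.09,0,0],[174,0.05,0.09,0,0]]';  python3 - <<'E'
from rel import *
q=imaging.snapshot("scene");p=imaging.snapshot("top")
s,t,R=st()
print(t)
cv2.imwrite(f"pics/v.png",cv2.resize(q["image"][120:210,240:360],(800,600),interpolation=2))
cv2.imwrite(f"pics/v1.png",cv2.resize(p["image"][97:157,255:335],(800,600),interpolation=2))
cv2.imwrite(f"pics/v2.png",p["image"])
E
```

```text
clock: 20.2
tool_pos: [0.6727, -0.3012, 0.2043]
eef_rot: [0.968, -0.25, 0.003, 0.001]
contact_force: [-0.3, -1.1, -0.5]
opening: 0.32
clock: 20.58
tool_pos: [0.6674, -0.4094, 0.2011]
eef_rot: [0.967, -0.255, -0.0, 0.003]
contact_force: [-0.7, -0.2, -0.2]
opening: 0.32
[ 0.6708325  -0.40311965  0.20073278]
```

View pics/v.png

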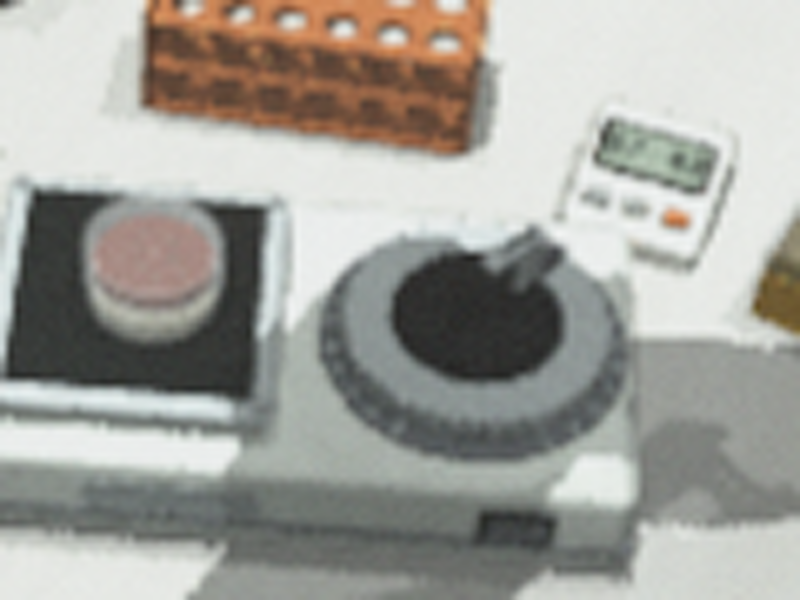

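View pics/v1.png

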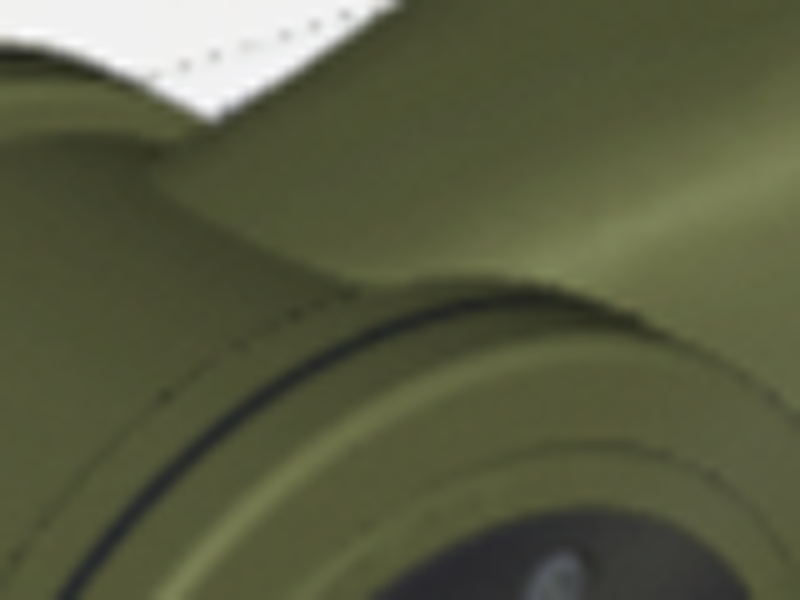

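```bash
python3 -m creep '[[174,-0.03,0.025,-0.02,0],[174,-0.06,0.05,-0.04,0],[174,-0.09,0.08,-0.05,0],[174,-0.12,0.11,-0.05,0],[174,-0.15,0.135,-0.05,0],[174,-0.167,0.152,-0.05,0],[174,-0.167,0.152,-0.05,0]]';  python3 - <<'E'
from rel import *
p=imaging.snapshot("top")
print(st()[1])
cv2.imwrite(f"pics/w1.png",cv2.resize(p["image"][97:157,255:335],(800,600),interpolation=2))
cv2.imwrite(f"pics/w2.png",p["image"])
E
```

```text
clock: 21.55
tool_pos: [0.4547, -0.442, 0.2481]
eef_rot: [0.969, -0.248, -0.002, -0.011]
contact_force: [-0.1, 24.2, 3.4]
opening: 0.316
[ 0.45460254 -0.44198274  0.24800904]
```

View pics/w1.png

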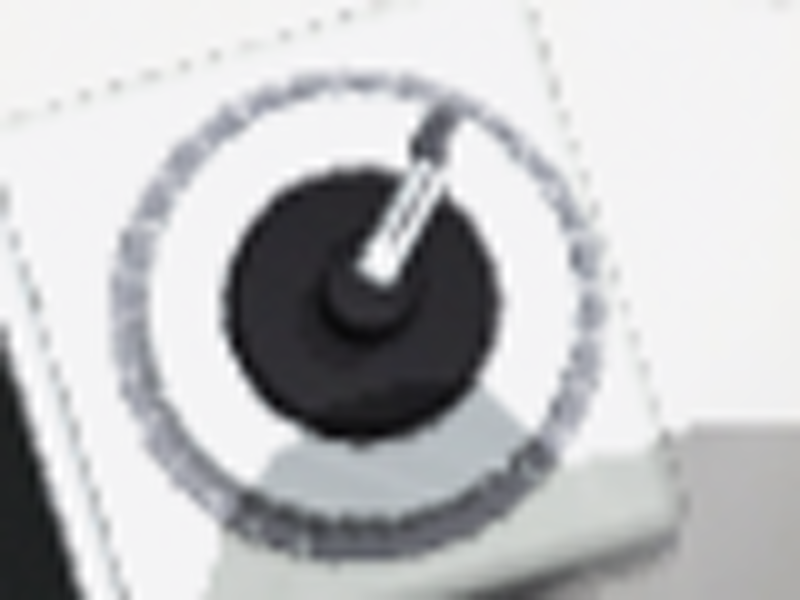

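View pics/w2.png

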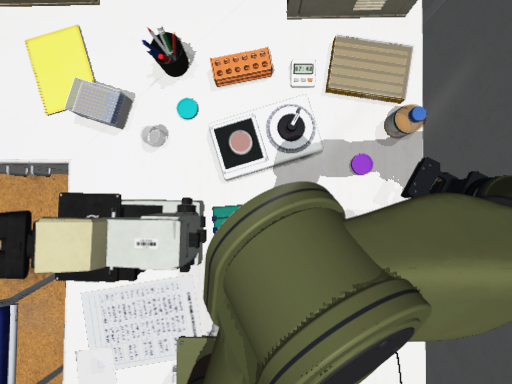

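```bash
python3 -m creep '[[174,0,-0.04,0,0],[174,0,-0.08,0,0],[174,0,-0.08,0,0]]';  python3 - <<'E'
from rel import *
p=imaging.snapshot("top");q=imaging.snapshot("scene")
print(st()[1],st()[0]["contact_force"])
cv2.imwrite(f"pics/x1.png",p["image"]);cv2.imwrite(f"pics/x2.png",q["image"])
f=lambda x,y:(255+(x+.5)/10-.5,97+(y+.5)/10-.5)
A=lambda v:np.degrees(np.arctan2(v[1],v[0]))
b=onz(p,*f(378,270),.1);t=onz(p,*f(432,168),.1);print("fin",A(t-b),b,t)
for c in ((433,140),(437,136)): print("mark",A(onz(p,*f(*c),.074)-onz(p,*f(362,303),.074)))
m1=onz(p,*f(424,160),.074);m2=onz(p,*f(450,108),.074);print("mark bar dir",A(m2-m1))
E
```

```text
clock: 21.98
tool_pos: [0.4942, -0.3784, 0.2496]
eef_rot: [0.969, -0.246, 0.001, -0.002]
contact_force: [1.0, 0.2, 0.1]
opening: 0.316
[ 0.49112016 -0.38266731  0.25024521] [-0.80296705 -0.34826568  0.39014733]
fin -27.473444335002707 [ 0.63841128 -0.18665148] [ 0.66274841 -0.19930626]
mark -23.13246083878364
mark -23.777236270603936
mark bar dir -26.14398871469007
```

View pics/x2.png

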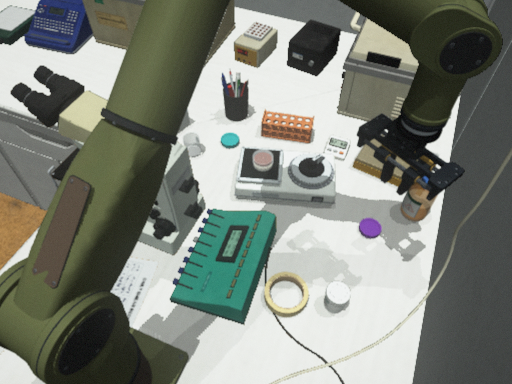

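```bash
python3 - <<'E'
from rel import *
p=imaging.snapshot("top")
im=p["image"]; cv2.imwrite("pics/y.png",cv2.resize(im[97:157,255:335],(800,600),interpolation=2))
s=imaging.snapshot("scene")
for pic in (p,s):
  L={}
  for nm,z in (("lever_end",.087),("ring_mark",.074),("dial_axis",.056)):
    d=imaging.place_of(pic,nm)[:2]
    print(nm,[(onz(pic,x["location"][1],x["location"][0],z).round(4),x["location"],round(x["score"],2)) for x in d])
E
```

```text
lever_end [(array([ 0.6627, -0.1975]), [114.7, 296.4], 0.82)]
ring_mark [(array([ 0.6768, -0.2029]), [110.3, 298.1], 0.65)]
dial_axis [(array([ 0.6477, -0.1838]), [123.7, 289.6], 0.59)]
lever_end [(array([ 0.6609, -0.1961]), [157.2, 319.0], 0.63), (array([ 0.2831, -0.3472]), [304.7, 335.0], 0.56)]
ring_mark [(array([ 0.6783, -0.2059]), [157.2, 323.8], 0.66)]
dial_axis [(array([ 0.6367, -0.1881]), [170.4, 311.9], 0.57), (array([ 0.6921, -0.2004]), [157.7, 322.4], 0.22)]
```

View pics/y.png

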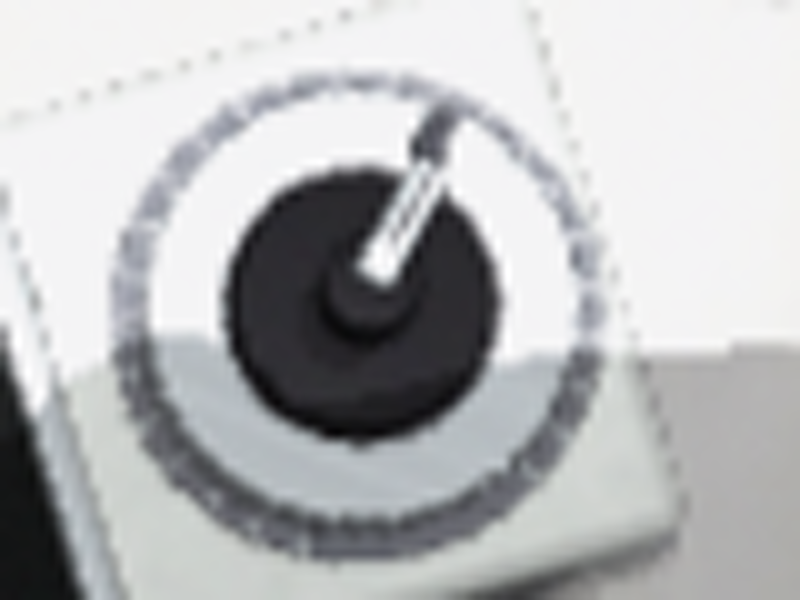

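```bash
python3 - <<'E'
from rel import *
from scipy.optimize import minimize
p=imaging.snapshot("top"); im0=cv2.imread("pics/top0.png"); im1=p["image"]
g0=cv2.cvtColor(im0,6).astype(float); g1=cv2.cvtColor(im1,6).astype(float)
# disc
m=(g0<75).astype(np.uint8); n,l,s,c=cv2.connectedComponentsWithStats(m[97:157,255:335]); 
k=l[45,35]; cnt=max(cv2.findContours((l==k).astype(np.uint8),0,1)[0],key=len); hull=cv2.convexHull(cnt); e=cv2.fitEllipse(cnt); print("disc",e)
M=cv2.moments(hull); c=(M["m10"]/M["m00"]+255,M["m01"]/M["m00"]+97)
print(onz(p,*c,.074),onz(p,e[0][0]+255,e[0][1]+97,.074))
# template fit: fin top as 3d rect, contrast score with subpixel sampling
def score(g,ax,th,z,r0,r1,w,sign,out=2.5e-3):
    d=np.array([np.cos(th),np.sin(th)]);nn=np.array([-d[1],d[0]])
    rs=np.linspace(r0,r1,25)
    def samp(offs):
        P=np.array([[*(ax+r*d+o*nn),z] for r in rs for o in offs]); uv=proj(p,P).astype(np.float32)
        return cv2.remap(g.astype(np.float32),uv[:,0].reshape(-1,1),uv[:,1].reshape(-1,1),1).mean()
    return sign*(samp(np.linspace(-w*.8,w*.8,9))-.5*samp([-w-out,-w-out/2])-.5*samp([w+out,w+out/2]))
for dx in (-.001,0,.001,.002):
  for dy in (-.001,0,.001):
    ax=np.array([.6363+dx,-.1852+dy]); T=np.radians(np.arange(-40,-8,.5)); T0=T+np.radians(145)
    f=lambda g,T,*a:(lambda v:(np.degrees(T[np.argmax(v)]),round(max(v),1)))([score(g,ax,t,*a) for t in T])
    print(ax,"fin0",f(g0,T0,.1,.012,.028,.0045,1),"fin1",f(g1,T,.1,.012,.026,.0045,1),"mark0",f(g0,T,.074,.037,.050,.004,-1),"mark1",f(g1,T,.074,.040,.050,.004,-1))
E
```

```text
disc ((40.705081939697266, 28.844928741455078), (68.03900146484375, 92.89663696289062), 94.22383117675781)
[ 0.63802497 -0.1961386 ] [ 0.63856661 -0.1972282 ]
[ 0.6353 -0.1862] fin0 (np.float64(117.50000000000001), np.float32(97.5)) fin1 (np.float64(-24.5), np.float32(118.3)) mark0 (np.float64(-21.0), np.float32(102.3)) mark1 (np.float64(-21.0), np.float32(111.7))
[ 0.6353 -0.1852] fin0 (np.float64(119.0), np.float32(98.1)) fin1 (np.float64(-27.0), np.float32(122.1)) mark0 (np.float64(-22.5), np.float32(102.4)) mark1 (np.float64(-22.0), np.float32(111.7))
[ 0.6353 -0.1842] fin0 (np.float64(120.50000000000001), np.float32(97.5)) fin1 (np.float64(-29.500000000000004), np.float32(124.6)) mark0 (np.float64(-23.5), np.float32(102.0)) mark1 (np.float64(-23.5), np.float32(111.2))
[ 0.6363 -0.1862] fin0 (np.float64(120.00000000000001), np.float32(99.0)) fin1 (np.float64(-25.5), np.float32(111.9)) mark0 (np.float64(-21.5), np.float32(99.6)) mark1 (np.float64(-21.5), np.float32(109.2))
[ 0.6363 -0.1852] fin0 (np.float64(121.50000000000003), np.float32(99.0)) fin1 (np.float64(-28.50000000000000
[... 917 characters left out ...]
2(98.6)) mark1 (np.float64(-24.5), np.float32(108.7))
[ 0.6383 -0.1862] fin0 (np.float64(124.50000000000001), np.float32(98.8)) fin1 (np.float64(-28.500000000000004), np.float32(94.0)) mark0 (np.float64(-22.5), np.float32(90.1)) mark1 (np.float64(-22.5), np.float32(98.0))
[ 0.6383 -0.1852] fin0 (np.float64(126.0), np.float32(97.4)) fin1 (np.float64(-31.0), np.float32(98.6)) mark0 (np.float64(-24.000000000000004), np.float32(92.5)) mark1 (np.float64(-24.000000000000004), np.float32(101.3))
[ 0.6383 -0.1842] fin0 (np.float64(127.00000000000001), np.float32(95.9)) fin1 (np.float64(-34.0), np.float32(102.7)) mark0 (np.float64(-25.0), np.float32(94.8)) mark1 (np.float64(-25.0), np.float32(104.3))
```

```bash
python3 - <<'E'
from h import *
s,t,R=st(); print(t,np.degrees(np.arctan2(R[1,0],R[0,0])),totool((.6608,-.1962,.15)))
E
```

```text
[ 0.48986714 -0.38443118  0.24957231] -29.127178054661034 [ 0.05769925 -0.24762927  0.09957011]
```

```bash
python3 -m creep '[[174,0.0115,-0.05,0,-2],[174,0.023,-0.1,0,-4],[174,0.035,-0.15,0,-6],[174,0.046,-0.2,0,-7],[174,0.0577,-0.2476,0,-7],[174,0.0577,-0.2476,0.04,-7],[174,0.0577,-0.2476,0.08,-7],[174,0.0577,-0.2476,0.08,-7]]';  python3 - <<'E'
from h import *
s,t,R=st(); print(t,np.degrees(np.arctan2(R[1,0],R[0,0])),totool((.6608,-.1962,.0795)),s["contact_force"])
E
```

```text
clock: 23.52
tool_pos: [0.6592, -0.1943, 0.1664]
eef_rot: [0.981, -0.192, -0.003, -0.001]
contact_force: [-0.8, 0.2, 0.1]
opening: 0.316
[ 0.65916047 -0.19433191  0.16637674] -22.10372788267897 [0.00280323 0.00115367 0.08685941] [-0.76794768  0.16396751  0.07304897]
```

```bash
python3 -m creep '[[174,0.002,0.001,0.03,0],[174,0.002,0.001,0.05,0],[174,0.002,0.001,0.06,0],[174,0.002,0.001,0.07,0],[174,0.002,0.001,0.078,0],[174,0.002,0.001,0.086,0],[174,0.002,0.001,0.086,0]]';  python3 - <<'E'
from h import *
s,t,R=st(); print(t,np.degrees(np.arctan2(R[1,0],R[0,0])),totool((.6608,-.1962,.0795)),s["contact_force"])
p=imaging.snapshot("top");cv2.imwrite(f"pics/z1.png",cv2.resize(p["image"][97:157,255:335],(800,600),interpolation=2))
E
```

```text
clock: 24.4
tool_pos: [0.6621, -0.1971, 0.083]
eef_rot: [0.981, -0.191, -0.0, -0.0]
contact_force: [-0.2, 0.2, 0.2]
opening: 0.318
[ 0.66213949 -0.19708678  0.08300306] -22.07948743667029 [-0.00157097 -0.0003174   0.00350476] [-0.16077774  0.2473368   0.24305165]
```

View pics/z1.png

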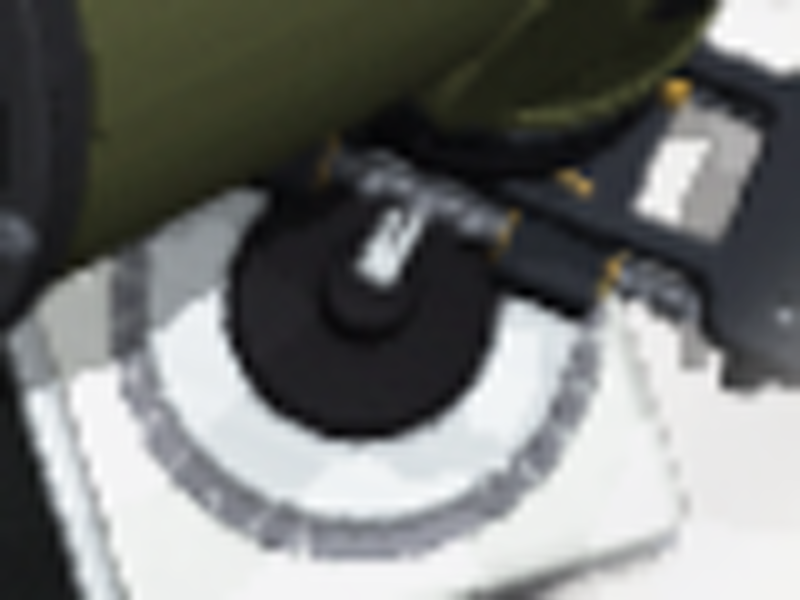

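```bash
python3 -m creep '[[218,0,0,0,0],[218,0,0,0,0],[218,0,0,0,0],[218,0,-0.0014,0,-3],[218,-0.0001,-0.0026,0,-5.5],[218,-0.0001,-0.0026,0,-5.5],[218,-0.0001,-0.0026,0,-5.5]]' 4;  python3 - <<'E'
from h import *
s,t,R=st(); print(t,np.degrees(np.arctan2(R[1,0],R[0,0])),s["contact_force"],s["opening"])
p=imaging.snapshot("top");cv2.imwrite(f"pics/z2.png",cv2.resize(p["image"][97:157,255:335],(800,600),interpolation=2))
E
```

```text
clock: 25.32
tool_pos: [0.6632, -0.1954, 0.0837]
eef_rot: [0.989, -0.145, 0.0, 0.0]
contact_force: [-0.4, -1.3, 0.2]
opening: 0.15
[ 0.66317364 -0.19535244  0.08367774] -16.63296570382722 [-0.3514841  -1.25370494  0.23004399] 0.150186735589546
```

View pics/z2.png

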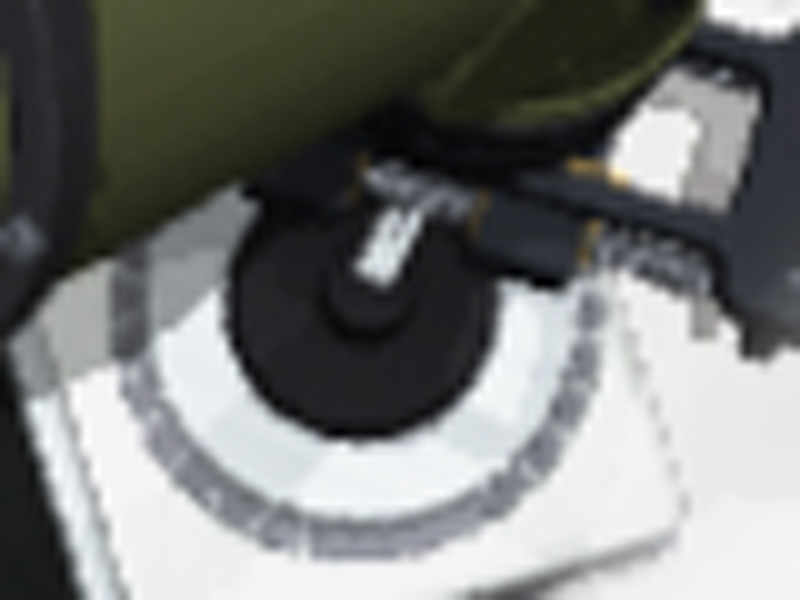

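```bash
python3 -m creep '[[174,0,0.0008,0,0],[174,0,0.001,0,0],[174,0,0.001,0,0],[174,0,0.001,-0.02,0],[174,0,0.001,-0.06,0],[174,0,0.001,-0.12,0],[174,0,0.001,-0.17,0]]' 4; python3 - <<'E'
from h import *
print(totool((.49,-.384,.25)),st()[1])
E
```

```text
clock: 26.25
tool_pos: [0.6632, -0.1965, 0.2576]
eef_rot: [0.99, -0.144, 0.001, 0.001]
contact_force: [1.3, -0.5, -0.2]
opening: 0.319
[-0.11238984  0.22919378  0.00747632] [ 0.66321224 -0.19649789  0.25759196]
```

```bash
python3 -m creep '[[174,-0.022,0.046,0,2],[174,-0.045,0.092,0,4],[174,-0.067,0.138,0,6],[174,-0.09,0.184,0,8],[174,-0.112,0.229,0,10],[174,-0.112,0.229,0,12],[174,-0.112,0.229,0,12],[174,-0.112,0.229,0,12]]'; python3 - <<'E'
from rel import *
p=imaging.snapshot("top");q=imaging.snapshot("scene");print(st()[0]["contact_force"])
cv2.imwrite("pics/a1.png",cv2.resize(p["image"][80:185,200:340],(800,600),interpolation=2));cv2.imwrite("pics/a2.png",q["image"])
g1=cv2.cvtColor(p["image"],6)
def score(g,ax,th,z,r0,r1,w,sign,out=2.5e-3):
    d=np.array([np.cos(th),np.sin(th)]);nn=np.array([-d[1],d[0]]);rs=np.linspace(r0,r1,25)
    def samp(offs):
        P=np.array([[*(ax+r*d+o*nn),z] for r in rs for o in offs]); uv=proj(p,P).astype(np.float32)
        return cv2.remap(g.astype(np.float32),uv[:,0].reshape(-1,1),uv[:,1].reshape(-1,1),1).mean()
    return sign*(samp(np.linspace(-w*.8,w*.8,9))-.5*samp([-w-out,-w-out/2])-.5*samp([w+out,w+out/2]))
T=np.radians(np.arange(-40,-8,.5))
for ax in ([.6353,-.1852],[.6363,-.1862],[.6363,-.1852],[.6363,-.1842],[.6373,-.1852]):
    f=lambda g,*a:(lambda v:np.degrees(T[np.argmax(v)]))([score(g,np.array(ax),t,*a) for t in T])
    print(ax,"fin",f(g1,.1,.012,.026,.0045,1),"mark",f(g1,.074,.040,.050,.004,-1))
for nm,z in (("lever_end",.087),("ring_mark",.074),("specimen_jar",0),("beaker",0)):
    for pic in (p,q):
        d=imaging.place_of(pic,nm)[:1]; print(nm,[(onz(pic,x["location"][1],x["location"][0],z).round(4),round(x["score"],2)) for x in d])
E
```

```text
clock: 27.25
tool_pos: [0.4918, -0.382, 0.2537]
eef_rot: [0.969, -0.245, 0.0, -0.0]
contact_force: [0.2, 0.7, -0.4]
opening: 0.316
[ 0.04036067  0.48512604 -0.64542904]
[0.6353, -0.1852] fin -24.000000000000004 mark -22.0
[0.6363, -0.1862] fin -22.5 mark -21.5
[0.6363, -0.1852] fin -25.5 mark -22.5
[0.6363, -0.1842] fin -28.500000000000004 mark -24.000000000000004
[0.6373, -0.1852] fin -27.0 mark -23.5
lever_end [(array([ 0.6649, -0.1912]), 0.95)]
lever_end [(array([ 0.6585, -0.1969]), 0.95)]
ring_mark [(array([ 0.6721, -0.2071]), 0.9)]
ring_mark [(array([ 0.6755, -0.204 ]), 0.85)]
specimen_jar []
specimen_jar [(array([ 0.3299, -0.3518]), 0.6)]
beaker [(array([0.6201, 0.1676]), 0.78)]
beaker [(array([0.6159, 0.173 ]), 0.67)]
```

View pics/a1.png

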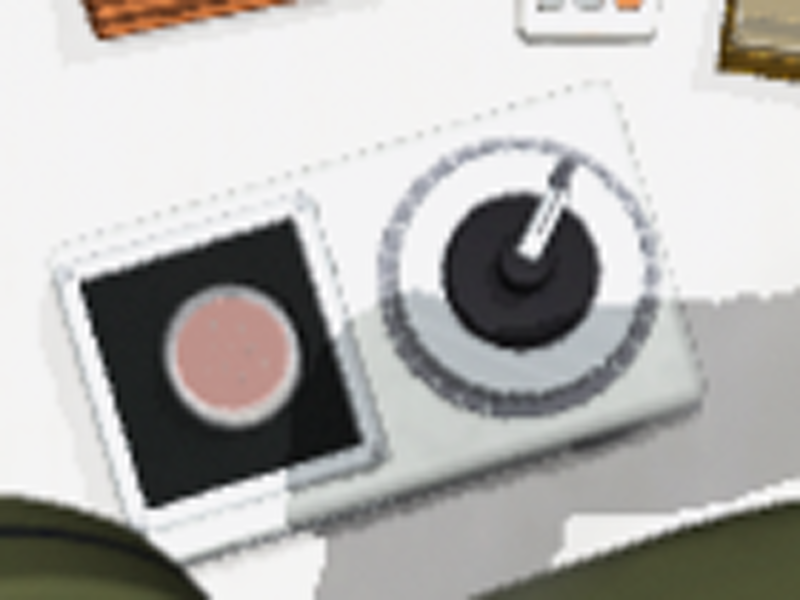

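View pics/a2.png

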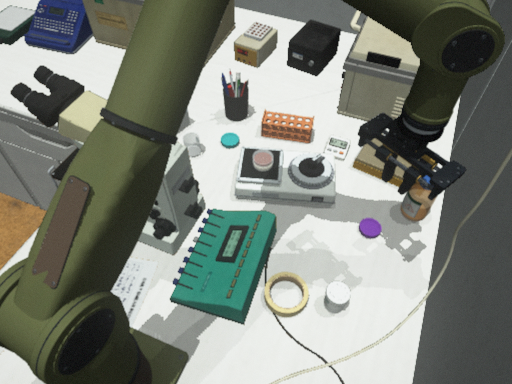

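```bash
python3 -c "
from plant import r
print(r.finish_job())"
```

```text
the job is handed in; nothing more can be done
None
```

I stacked the loose pink dish on the pale dish on the shaker, turned the lever to the ring's mark, and handed the job in at about 27 s of 72 s. The hand-in gives no verdict, so the checks below are my own measurements.

- **Dish:** I let it go about 0.5 mm or less above the lower dish. Just before release its centre measured about 1.2 mm from the lower dish's. The last pictures show it flat and centred.
- **Lever:** The first swing went about 4.5° past the mark, so I pushed it back. The last fits put the lever 1–4.5° clockwise of the mark, depending on where the axis is assumed to be; the limit is 7°. The detection network's points for the lever end and the mark scattered too much to confirm this any closer.
- **Ring:** Its mark measured at the same angle before and after the main swing, and the fit after the correction agreed.
- **Bystanders:** The network's ground positions for the jar and beaker were 5–14 mm off its first ones. I put that down to noise because both look unmoved in the pictures. It missed the jar in the last top picture.
- **Contact:** While backing away from the dial, the arm touched something at its right with about 24 N (limit 40 N). I did not find out what it was. I backed off at once, nothing looked moved, and at hand-in the arm was clear with no contact force above noise.

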